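# Set out cards and reagents for the next rapid test

### The job

With the things lying loose on the dark desk (not those on the wooden bench), set out the next rapid test: lay the white test card in the bay of the card tray that is on the sample jar's side, and the blue control card in the tray's other bay, both flat and fully down. Stand the three bottles in the wells of the rack in their order of use, counted away from the card tray: the white-tipped bottle in the end well nearest the tray, the amber bottle in the middle, the blue-tipped bottle in the end well farthest from the tray. Keep the bottles upright all the while and leave the sample jar and the marker where they are.

Things in the scene. Friction and masses are not known exactly. Their poses are not given: they have to be found in the camera images.
- test_card: White plastic rapid-test card (flat cassette), 21 x 72 x 9 mm (the solid body is 8 mm high), 12 g. Origin at the centre of its underside; y along the 72 mm length, z up. Lies flat on the desk. Pick it across its 21 mm width (fingers close along its x). It may lie in its bay either way round.
- control_card: Blue plastic control card, same form: 21 x 72 x 9 mm (the solid body is 8 mm high), 14 g. Origin at the centre of its underside; y along the length, z up. Lies flat on the desk. It may lie in its bay either way round.
- bottle_white: White dropper bottle with a tan label and a white tip, 28 g: round body of 28 mm diameter up to 46 mm, then a narrow tip of 16 mm diameter up to 68 mm. Origin at the centre of its underside, z up. Stands on the desk.
- bottle_amber: Amber glass bottle with a white label band and a black cap, 40 g: round body of 28 mm diameter up to 46 mm, shoulder, then a black cap of 19 mm diameter from 52 to 62 mm with a small nozzle up to 68 mm. Origin at the centre of its underside, z up. Stands on the desk.
- bottle_blue: White dropper bottle with a tan label and a blue tip, 28 g: round body of 28 mm diameter up to 46 mm, then a narrow tip of 16 mm diameter up to 68 mm. Origin at the centre of its underside, z up. Stands on the desk.
- card_tray: Fixed grey tray, 104 (x) x 122 (y) x 4 mm plate, origin centre of underside. Two bays at y = +35 and -35 mm (x = 0), each 80 (along x) x 28 mm inside: card length (its y) along tray x, underside 4 mm above desk. White walls 5 mm thick, top 10.5 mm above desk, only round the last 20 mm at each end; the middle 40 mm is open for fingers. Jar side: the bay with the sign of the jar's y in tray frame.
- bottle_rack: White block fixed to the desk, 62 (x) x 166 (y) x 18 mm high on a grey foot 2 mm wider all round. Origin at centre of underside. Three round wells in a row at y = -52, 0, +52 mm (x = 0), 37 mm wide, 3 mm chamfer, 14 mm deep: a bottle in a well has its underside 4 mm above the desk. Nearest end well: the one with the sign of the tray's y in the rack's frame.
- sample_jar: White round screw-lid sample jar, about 74 mm in diameter and 87 mm tall, standing at the back of the work on the left or the right (a roll of tape, 48 mm tall, lies at the back of the other side). Origin at the centre of its underside. Do not move it.
- marker: Marker pen with a white barrel and black cap, 121 mm long, 15 mm thick, lying at the right edge of the desk. Origin under its middle, y along its length. Do not move it.
Not all that is in view belongs to the job. What is shaped like the bottle_white but red or turquoise is not meant.

How it is judged:
By the outcome, as a careful person would: the job done as asked, in the order asked, and still so for the second after the job is handed in, with the robot touching nothing.
It also fails if it takes over 115 s, if anything falls off the work surface, if the arm or the gripper's body presses on something with over 40 N, if the wrist force passes 120 N, or if a joint passes its speed limit or range.

### The arm

A 6-joint arm with a two-finger parallel gripper is mounted at the origin on a cart in front of the work surface, level with it; the furniture and walls round the work are solid. World frame = base frame: x ahead of the robot, y to its left, z up, the work surface at z = 0. Lengths are in m, angles in degrees, forces in N, time in s.
With the tool pointing down it reaches from about 0.375 to 0.975 m from the base axis. Payload 3.8 kg.
Tool frame: the origin (TCP) lies at the very end of the fingers, on their centre line; the grasp point (between the pads) lies 19 mm behind it; x points along the fingers, y is the direction in which the jaws open and shut, and the axes are right-handed (so a half turn about x gives the same grasp; the last joint's range is limited). The gripper opens to 88 mm and grips with 3 to 60 N. Pads are 18 mm wide; open, the fingers measure 123 mm over their backs; the gripper's body (75 mm by 187 mm) begins 45 mm behind the grasp point.
Start: joints at [63.547, 15.12, 91.902, -0, 72.978, -2.114], TCP at [0.278, 0.615, 0.239] pointing down, gripper open.
Joint ranges: [-150.88, 150.88], [-54.13, 125.18], [17.81, 147.31], [-75.09, 255.09], [0, 152.58], [-146.25, 146.25]. Speed limits (degrees/s): [147.25, 147.25, 180, 180, 180, 180].

### API

Orientations are given as a 3x3 rotation matrix whose columns are the frame's x, y, z axes.
In Python, from rig import manip, optics, finder gives the robot as it stands. The module is installed in compiled form; this text tells all that it offers.
- The arm moves only by the shell command python3 -m pendant 'ROWS' [FORCE]. ROWS is JSON, a list of rows, each an object of numbers: "grip": the opening, from 0 (shut) to 1 (fully open); "x", "y", "z": the shift along the tool's x, y, z in m; "roll": the turn about the tool's x in rad. A call has 1 to 5 rows; each row shifts and turns the commanded pose from where the row before left it, along the tool's axes as they then stand; what a row does not reach is not made up. A row lasts 1/8 s, in which the tool goes at most 62.5 mm and 10.7 degrees, less where a joint would pass 70% of its speed; a pose out of reach is approached as far as the arm can. A call with a gripper value outside its range is refused whole. The fingers move at their own pace and stop on an object; FORCE is the grip in N (left out, the last holds). Time passes only in rows, so rows that do not move let the fingers close. It gives the time, the measured TCP pose, the force and the opening at its end, in the units of the state.
- manip.observe(): the state, without advancing time (a new reading comes with each control period).
- optics.camera(name): name is "scene" or "top"; returns a dict with "pixels" (400x640x3 uint8, red, green, blue), "fov_y" (degrees; the focal length in pixels is half the picture's height over the tangent of half this angle, whatever the lens; pixels are square), "cx", "cy" (the principal point, pixels), "world_from_camera" (4x4, takes a point from camera to world coordinates). Camera axes: x right, y down, z forward; pixel columns grow to the right and rows downward; lengths in m; the calibration is good to about 2 mm. A picture is of the moment at which its call begins. There is no depth.
- manip.hand_in(): hands the job in, once; it reports no verdict.
Trained networks look in the newest picture that a camera, given by its name, has taken for a name from the list of things; names that differ only in an ending like _2 or _b are one class to them, and where a whole thing is asked for, a point or a joint stands for the part that bears it (a point fixed in the world has none). Each returns a list of dicts, best first, with "score" (0 to 1); they miss things now and then, are a little off and sometimes report something else, mostly with a low value. They report only what shows in the picture. A call takes as long as a camera call. They do not tell look-alikes from the thing itself.
- finder.recognise(camera, label): "xyz" ([x, y, z] in m, in world coordinates, good to about 4 mm: the middle of the surface that is visible of it).
- finder.mark_of(camera, label): "xyz" ([x, y, z] in m, in world coordinates, good to about 4 mm: a listed point, or the origin of a listed thing).
The state is a dict: "time_s": time; "qpos": joint angles; "qvel": joint speeds; "tau": joint torques, N m; "position": TCP position; "eef_rot": TCP orientation; "ft_force": force on the tool from outside, world axes, zero at the start; "torque": the same for the moment, N m; "grip_width": finger opening in m.
Only numpy, scipy, OpenCV 4.12 (cv2) and the standard library are available. Lean on these libraries where they do the work, as an engineer would, in place of code of your own. Each camera call takes 0.05 s, during which the arm holds its last target.

## Working session

There is one attempt and no reset: what is moved stays moved. The work goes in short steps, Python scripts to look and compute and a shell command to move; the robot and the scene stay as the last step left them, time stands still between calls to the robot, and variables do not carry over. Pictures are saved under pics/ and viewed, and the job is handed in when it is done.

```bash
mkdir -p pics; cat > h.py <<'E'
import numpy as np, cv2
from rig import manip, optics, finder
def cam(n,f):
    c=optics.camera(n); cv2.imwrite('pics/'+f,c['pixels'][:,:,::-1]); return c
def ray(c,u,v,z):
    f=200/np.tan(np.radians(c['fov_y'])/2); T=np.array(c['world_from_camera'])
    d=T[:3,:3]@np.array([(u-c['cx'])/f,(v-c['cy'])/f,1]); o=T[:3,3]
    return o+d*(z-o[2])/d[2]
def proj(c,p):
    f=200/np.tan(np.radians(c['fov_y'])/2); T=np.array(c['world_from_camera'])
    q=T[:3,:3].T@(np.array(p)-T[:3,3]); return np.array([q[0]/q[2]*f+c['cx'],q[1]/q[2]*f+c['cy']])
E
python3 - <<'E'
from h import *
s=manip.observe(); print(s['time_s'],s['position'],np.round(s['eef_rot'],3).tolist(),s['grip_width'])
for n in('top','scene'):
    c=cam(n,n+'1.png'); print(n,c['fov_y'],c['cx'],c['cy'],np.round(c['world_from_camera'],3).tolist())
    for l in 'test_card control_card bottle_white bottle_amber bottle_blue card_tray bottle_rack sample_jar marker'.split():
        for r in finder.mark_of(n,l): print(l,np.round(r['xyz'],3),round(r['score'],2),np.round(proj(c,r['xyz'])))
print(manip.observe()['time_s'])
E
```

```text
0.0 [0.2778903  0.61439056 0.23742518] [[-0.001, 0.412, 0.911], [-0.002, 0.911, -0.412], [-1.0, -0.002, -0.0]] 0.08834170093324221
top 52.12113053569277 319.1441848777406 202.55050398034405 [[-0.001, -1.0, 0.023, 0.514], [-1.0, 0.0, -0.01, -0.012], [0.01, -0.023, -1.0, 1.181], [0.0, 0.0, 0.0, 1.0]]
test_card [0.409 0.207 0.002] 0.51 [239. 249.]
control_card [0.437 0.06  0.001] 0.6 [290. 239.]
bottle_white [ 0.482 -0.092  0.   ] 0.64 [343. 223.]
bottle_white [ 0.416 -0.065 -0.002] 0.6 [334. 246.]
bottle_white [ 0.385 -0.136 -0.   ] 0.47 [358. 257.]
bottle_amber [ 0.396 -0.2   -0.001] 0.46 [380. 253.]
bottle_blue [0.697 0.002 0.002] 0.57 [310. 149.]
card_tray [ 0.568  0.133 -0.001] 0.8 [265. 193.]
card_tray [0.697 0.002 0.001] 0.49 [310. 149.]
card_tray [ 0.434  0.058 -0.   ] 0.22 [291. 240.]
bottle_rack [ 0.579 -0.121 -0.   ] 0.81 [353. 189.]
sample_jar [ 0.72   0.251 -0.002] 0.56 [225. 141.]
marker [ 0.579 -0.27  -0.001] 0.47 [404. 190.]
scene 45.91300766540106 325.6425625943864 197.4678860224057 [[0.763, -0.491, 0.421, 0.094], [-0.647, -0.573, 0.503, -0.54], [-0.005, -0.656, -0.755, 0.827], [0.0, 0.0, 0.0, 1.0]]
test_card [ 0.411  0.204 -0.   ] 0.58 [228. 181.]
control_card [0.427 0.058 0.001] 0.62 [269. 213.]
control_card [ 0.417 -0.07   0.001] 0.45 [301. 251.]
control_card [ 0.581 -0.27  -0.002] 0.27 [424. 271.]
bottle_white [ 0.383 -0.132 -0.001] 0.56 [306. 281.]
bottle_white [ 0.487 -0.091  0.002] 0.55 [332. 240.]
bottle_white [ 0.418 -0.069 -0.   ] 0.53 [301. 251.]
bottle_white [0.413 0.205 0.002] 0.43 [228. 180.]
bottle_amber [ 0.411  0.202 -0.   ] 0.66 [228. 181.]
bottle_amber [ 0.395 -0.203 -0.001] 0.63 [334. 301.]
bottle_blue [0.699 0.003 0.002] 0.65 [373. 170.]
card_tray [ 0.568  0.131 -0.002] 0.72 [298. 167.]
bottle_rack [ 0.581 -0.123  0.002] 0.88 [374. 226.]
sample_jar [0.716 0.258 0.001] 0.6 [312. 116.]
marker [ 0.581 -0.271 -0.002] 0.58 [425. 271.]
1.0
```

```bash
python3 - <<'E'
import cv2
i=cv2.imread('pics/top1.png')[120:280,180:440]; cv2.imwrite('pics/top1c.png',cv2.resize(i,None,fx=3,fy=3,interpolation=cv2.INTER_CUBIC))
i=cv2.imread('pics/scene1.png')[80:340,160:480]; cv2.imwrite('pics/scene1c.png',cv2.resize(i,None,fx=2.3,fy=2.3,interpolation=cv2.INTER_CUBIC))
E
```

```text
(no output)
```

View pics/top1.png

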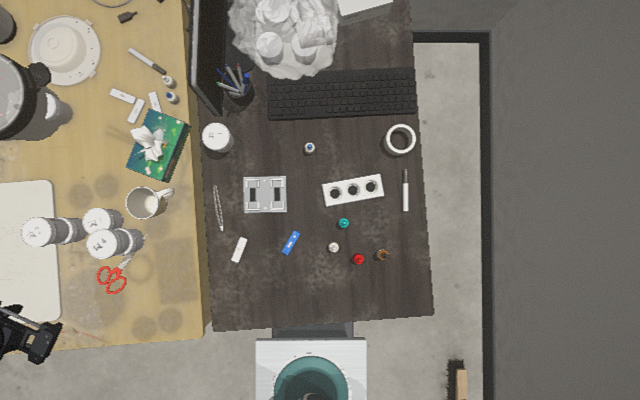

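```bash
sleep 1
```

```text
(no output)
```

View pics/top1c.png

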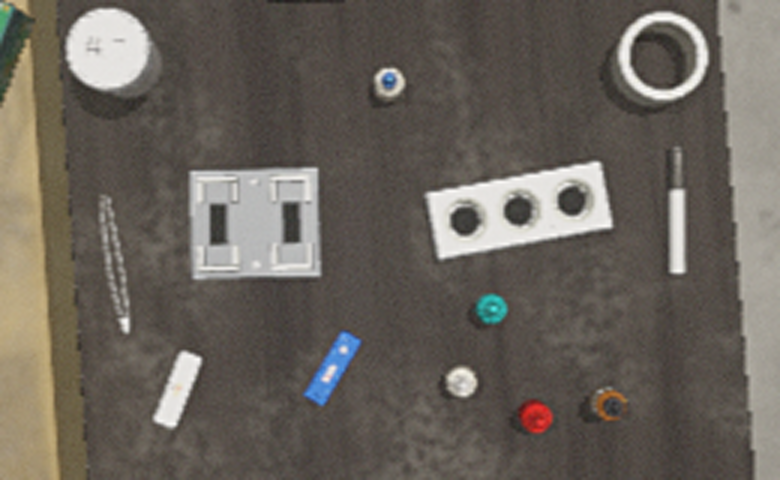

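View pics/scene1c.png

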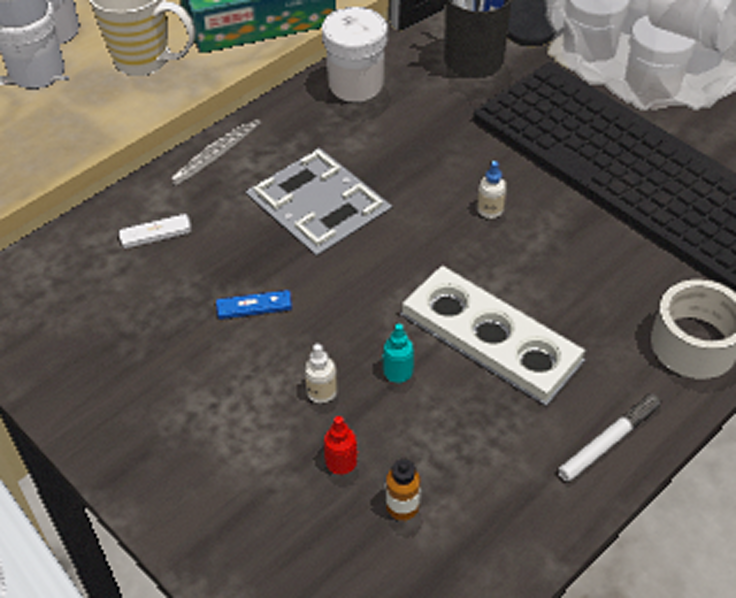

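```bash
python3 - <<'E'
from h import *
c=cam('top','top2.png'); im=c['pixels']; hsv=cv2.cvtColor(im,cv2.COLOR_RGB2HSV)
def seg(m,box,name,z):
    x0,y0,x1,y1=box; k=np.zeros(m.shape,np.uint8); k[y0:y1,x0:x1]=m[y0:y1,x0:x1]
    n,l,st,ce=cv2.connectedComponentsWithStats(k); i=1+np.argmax(st[1:,4])
    ys,xs=np.where(l==i); r=cv2.minAreaRect(np.column_stack([xs,ys]).astype(np.float32))
    P=np.array([ray(c,u,v,z) for u,v in zip(xs,ys)])[:,:2]; m_=P.mean(0); C=np.cov((P-m_).T); w,V=np.linalg.eigh(C)
    a=np.degrees(np.arctan2(V[1,1],V[0,1]))
    print(name,'n',len(xs),'mean',np.round(m_,4),'rectc',np.round(ray(c,*r[0],z)[:2],4),'long ax',round(a%180,1),'len',np.round(np.sqrt(12*w),3),'rect',r)
W=((hsv[...,2]>150)&(hsv[...,1]<60)).astype(np.uint8); B=((hsv[...,0]>100)&(hsv[...,0]<125)&(hsv[...,1]>120)&(hsv[...,2]>80)).astype(np.uint8)
seg(W,(225,230,255,270),'test',.008)
seg(B,(275,225,305,262),'ctrl',.008)
seg(cv2.morphologyEx(W,cv2.MORPH_CLOSE,np.ones((9,9))),(318,170,390,210),'rack',.018)
T=((hsv[...,2]>110)&(hsv[...,1]<60)).astype(np.uint8)
seg(cv2.morphologyEx(T,cv2.MORPH_CLOSE,np.ones((11,11))),(238,170,292,218),'tray',.004)
s=cv2.imread('pics/top2.png')
for nm,(x0,y0,x1,y1) in dict(a=(240,172,290,216),b=(318,170,388,212),c=(322,235,348,255),d=(370,243,395,268),e=(300,138,322,158)).items():
    cv2.imwrite(f'pics/{nm}.png',cv2.resize(s[y0:y1,x0:x1],None,fx=10,fy=10,interpolation=cv2.INTER_CUBIC))
t=[cv2.resize(s[y0:y0+26,x0:x0+26],(260,260),interpolation=cv2.INTER_CUBIC) for x0,y0 in((322,235),(370,242),(297,135))]
cv2.imwrite('pics/bot.png',np.hstack(t))
E
```

```text
test n 206 mean [0.4077 0.2066] rectc [0.4077 0.2066] long ax 159.0 len [0.023 0.072] rect ((238.6863250732422, 249.37802124023438), (8.077373504638672, 25.474794387817383), 21.250505447387695)
ctrl n 167 mean [0.4275 0.059 ] rectc [0.4279 0.0585] long ax 149.1 len [0.024 0.077] rect ((290.5588073730469, 242.2352752685547), (7.71743631362915, 25.55328941345215), 30.963754653930664)
rack n 1329 mean [ 0.5781 -0.1191] rectc [ 0.578  -0.1191] long ax 100.4 len [0.064 0.169] rect ((352.79510498046875, 189.59352111816406), (22.433399200439453, 59.251853942871094), 79.50852966308594)
tray n 1577 mean [0.5659 0.135 ] rectc [0.5659 0.1417] long ax 94.6 len [0.104 0.126] rect ((261.7744140625, 194.101318359375), (36.234432220458984, 48.3979377746582), 87.0643310546875)
```

View pics/bot.png

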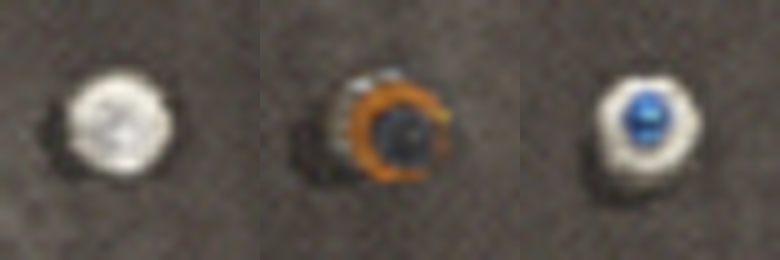

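View pics/a.png

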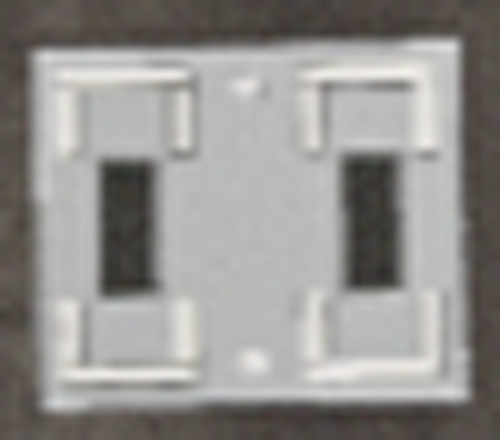

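View pics/b.png

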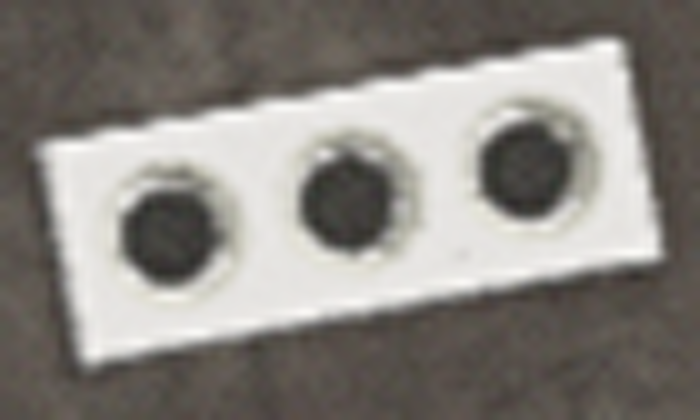

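```bash
cat >> h.py <<'E'
def rel(tx,ty,tz,yaw=None):
    s=manip.observe(); R=np.array(s['eef_rot']); p=np.array(s['position'])
    cy=np.degrees(np.arctan2(R[1,1],R[0,1])); print('now',np.round(p,4),'yaw',round(cy,2),'w',round(s['grip_width'],4),'t',round(s['time_s'],2),'F',np.round(s['ft_force'],1),'q6',round(s['qpos'][5],1))
    d=np.array([tx,ty,tz])-p
    if yaw is not None:
        dr=np.radians(cy-yaw); print('roll',round(dr,4))
    else: yaw=cy
    a=np.radians(yaw); R2=np.column_stack([[0,0,-1],[np.cos(a),np.sin(a),0],[np.sin(a),-np.cos(a),0]])
    print('shift after roll (tool x,y,z)',np.round(R2.T@d,4),'before',np.round(R.T@d,4))
E
python3 - <<'E'
from h import *
c=optics.camera('top')
for n,u,v,z in [('trayc',264.65,194.05,.004),('bayL',252.35,194.25,.004),('bayR',276.65,193.65,.004),('rack',352.75,189.7,.018),
 ('white',333.5,246.5,.060),('whitebody',333.5,246.6,.046),('amber',383.7,254.7,.062),('blue',309.3,146.35,.064)]: print(n,np.round(ray(c,u,v,z),4))
def ang(p,q):
    d=(ray(c,*q,.004)-ray(c,*p,.004))[:2]; return np.degrees(np.arctan2(d[1],d[0]))
print(ang((0,5.2),(42.7,4.0)), ang((0,40.8),(42.8,40.0)),ang((4.2,40.8),(3.3,5.2)),ang((47,40),(46,4)))
rel(.4077,.2066,.10,159.0-90)
E
```

```text
trayc [0.566  0.1334 0.004 ]
bayL [0.5655 0.1687 0.004 ]
bayR [0.5672 0.0989 0.004 ]
rack [ 0.5777 -0.119   0.018 ]
white [ 0.4199 -0.062   0.06  ]
whitebody [ 0.4184 -0.0626  0.046 ]
amber [ 0.3975 -0.1992  0.062 ]
blue [0.6942 0.0041 0.064 ]
-88.11404463692936 -88.71541670483789 2.3987823346100634 2.403785260553633
now [0.2782 0.615  0.2387] yaw 65.66 w 0.088 t 1.1 F [ 0.2 -0.7 -0.2] q6 -2.1
roll -0.0583
shift after roll (tool x,y,z) [ 0.1387 -0.3349  0.2673] before [ 0.1387 -0.3187  0.2863]
```

```bash
python3 -m pendant '[{"grip":0.55,"roll":-0.058},{"y":-0.042,"z":0.0334},{"y":-0.042,"z":0.0334},{"y":-0.042,"z":0.0334},{"y":-0.042,"z":0.0334}]' 20; python3 -m pendant '[{"y":-0.042,"z":0.0334},{"y":-0.042,"z":0.0334},{"y":-0.042,"z":0.0334,"x":0.03},{"y":-0.041,"z":0.0334,"x":0.05},{"x":0.05}]'; python3 -c "
from h import *
rel(.4077,.2066,.003,69)"
```

```text
now [0.2782 0.615  0.2387] yaw 65.66 w 0.088 t 1.1 F [ 0.2 -0.7 -0.2] q6 -2.1
roll -0.0583
shift after roll (tool x,y,z) [ 0.2357 -0.3349  0.2673] before [ 0.2357 -0.3187  0.2863]invalid input at $[0]: expected keys grip, x, y, z, roll
invalid input at $[0]: expected keys grip, x, y, z, roll
```

```bash
python3 -m pendant '[{"grip":0.55,"x":0,"y":0,"z":0,"roll":-0.058},{"grip":0.55,"x":0,"y":-0.042,"z":0.0334,"roll":0},{"grip":0.55,"x":0,"y":-0.042,"z":0.0334,"roll":0},{"grip":0.55,"x":0,"y":-0.042,"z":0.0334,"roll":0},{"grip":0.55,"x":0,"y":-0.042,"z":0.0334,"roll":0}]' 20; python3 -m pendant '[{"grip":0.55,"x":0,"y":-0.042,"z":0.0334,"roll":0},{"grip":0.55,"x":0,"y":-0.042,"z":0.0334,"roll":0},{"grip":0.55,"x":0.03,"y":-0.042,"z":0.0334,"roll":0},{"grip":0.55,"x":0.04,"y":-0.041,"z":0.0334,"roll":0},{"grip":0.55,"x":0.05,"y":0,"z":0,"roll":0}]'; python3 -c "
from h import *
rel(.4077,.2066,.003,69)"
```

```text
time_s: 1.72
position: [0.343, 0.4088, 0.2389]
eef_rot: [[0.001, 0.358, 0.934], [0.0, 0.934, -0.358], [-1.0, 0.0, 0.0]]
ft_force: [0.4, 1.1, -0.2]
grip_width: 0.0485
time_s: 2.35
position: [0.4088, 0.2071, 0.1216]
eef_rot: [[0.004, 0.363, 0.932], [0.001, 0.932, -0.363], [-1.0, 0.003, 0.004]]
ft_force: [-0.0, 0.2, -0.3]
grip_width: 0.0487
now [0.4088 0.2071 0.1216] yaw 68.72 w 0.0487 t 2.35 F [-0.   0.2 -0.3] q6 -44.9
roll -0.0049
shift after roll (tool x,y,z) [ 0.1186 -0.0009 -0.0008] before [ 0.1185 -0.0012 -0.0012]
```

```bash
python3 -m pendant '[{"grip":0.55,"x":0.06,"y":-0.001,"z":-0.001,"roll":-0.005},{"grip":0.55,"x":0.04,"y":0,"z":0,"roll":0},{"grip":0.55,"x":0.018,"y":0,"z":0,"roll":0},{"grip":0.55,"x":0,"y":0,"z":0,"roll":0}]'; python3 -c "
from h import *
rel(.4077,.2066,.003,69)
c=cam('scene','s3.png'); cv2.imwrite('pics/s3c.png',cv2.resize(c['pixels'][100:260,150:350,::-1],None,fx=3,fy=3))"
```

```text
time_s: 2.85
position: [0.4048, 0.2085, 0.0022]
eef_rot: [[-0.002, 0.354, 0.935], [-0.001, 0.935, -0.354], [-1.0, -0.001, -0.001]]
ft_force: [0.4, -0.2, -0.5]
grip_width: 0.0483
now [0.4048 0.2085 0.0022] yaw 69.26 w 0.0483 t 2.85 F [ 0.4 -0.2 -0.5] q6 -45.1
roll 0.0046
shift after roll (tool x,y,z) [-0.0008 -0.0007  0.0034] before [-0.0008 -0.0008  0.0034]
```

View pics/s3c.png

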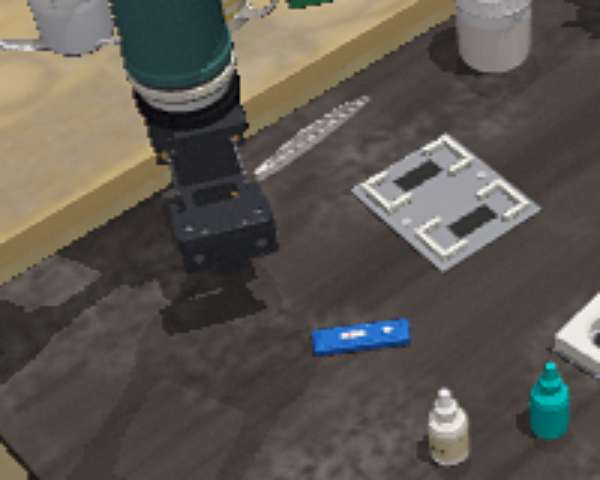

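```bash
python3 -m pendant '[{"grip":0.55,"x":-0.0005,"y":-0.001,"z":0.003,"roll":0},{"grip":0.1,"x":0,"y":0,"z":0,"roll":0},{"grip":0.1,"x":0,"y":0,"z":0,"roll":0},{"grip":0.1,"x":0,"y":0,"z":0,"roll":0},{"grip":0.1,"x":0,"y":0,"z":0,"roll":0}]' 20; python3 -c "
from h import *
rel(.4077,.2066,.003,69)"
```

```text
time_s: 3.52
position: [0.4077, 0.2068, 0.0037]
eef_rot: [[0.0, 0.354, 0.935], [0.0, 0.935, -0.354], [-1.0, 0.0, 0.0]]
ft_force: [0.0, -0.7, 1.9]
grip_width: 0.0205
now [0.4077 0.2068 0.0037] yaw 69.27 w 0.0205 t 3.52 F [ 0.  -0.7  1.9] q6 -45.5
roll 0.0048
shift after roll (tool x,y,z) [ 0.0007 -0.0002  0.    ] before [ 0.0007 -0.0002  0.    ]
```

```bash
python3 -m pendant '[{"grip":0.1,"x":-0.03,"y":0,"z":0,"roll":0},{"grip":0.1,"x":-0.03,"y":0,"z":0,"roll":0},{"grip":0.1,"x":0,"y":0,"z":0,"roll":-0.135},{"grip":0.1,"x":0,"y":0,"z":0,"roll":-0.135},{"grip":0.1,"x":0,"y":0,"z":0,"roll":-0.13}]'; python3 -c "
from h import *
rel(.566,.1685,.03,92.1)"
```

```text
time_s: 4.15
position: [0.4076, 0.2068, 0.0636]
eef_rot: [[0.0, -0.043, 0.999], [0.0, 0.999, 0.043], [-1.0, 0.0, 0.0]]
ft_force: [-0.1, 0.3, -0.4]
grip_width: 0.0205
now [0.4076 0.2068 0.0636] yaw 92.44 w 0.0205 t 4.15 F [-0.1  0.3 -0.4] q6 -68.7
roll 0.0059
shift after roll (tool x,y,z) [ 0.0336 -0.0441  0.1569] before [ 0.0336 -0.045   0.1567]
```

```bash
python3 -m pendant '[{"grip":0.1,"x":0,"y":-0.015,"z":0.0525,"roll":0.006},{"grip":0.1,"x":0,"y":-0.015,"z":0.0525,"roll":0},{"grip":0.1,"x":0,"y":-0.014,"z":0.052,"roll":0},{"grip":0.1,"x":0.03,"y":0,"z":0,"roll":0},{"grip":0.1,"x":0,"y":0,"z":0,"roll":0}]'; python3 -c "
from h import *
c=cam('scene','s4.png'); cv2.imwrite('pics/s4c.png',cv2.resize(c['pixels'][80:240,200:400,::-1],None,fx=4,fy=3.75))
rel(.566,.1685,.03,92.1)"
```

```text
time_s: 4.78
position: [0.5638, 0.1672, 0.0307]
eef_rot: [[-0.006, -0.031, 0.999], [-0.002, 1.0, 0.031], [-1.0, -0.001, -0.006]]
ft_force: [-0.1, -0.2, 0.1]
grip_width: 0.0201
now [0.5643 0.1676 0.0319] yaw 91.83 w 0.02 t 4.83 F [ 0.1 -0.2 -0.2] q6 -77.7
roll -0.0047
shift after roll (tool x,y,z) [0.0019 0.0008 0.0018] before [0.0019 0.0008 0.0018]
```

View pics/s4c.png

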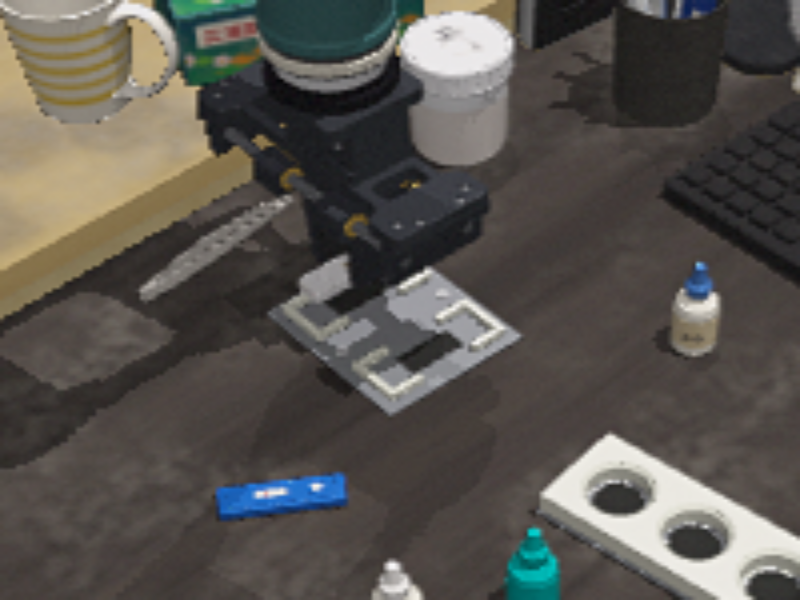

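```bash
python3 -m pendant '[{"grip":0.1,"x":0,"y":0.001,"z":0.002,"roll":0},{"grip":0.1,"x":0.012,"y":0,"z":0,"roll":0},{"grip":0.1,"x":0.01,"y":0,"z":0,"roll":0},{"grip":0.1,"x":0,"y":0,"z":0,"roll":0}]'; python3 -c "
from h import *
rel(.566,.1685,.0077,92.1)"
```

```text
time_s: 5.32
position: [0.5667, 0.1691, 0.0102]
eef_rot: [[-0.002, -0.033, 0.999], [-0.001, 0.999, 0.033], [-1.0, -0.001, -0.002]]
ft_force: [-0.4, -0.3, -0.8]
grip_width: 0.0205
now [0.5667 0.1691 0.0102] yaw 91.86 w 0.0205 t 5.33 F [-0.4 -0.3 -0.8] q6 -77.7
roll -0.0041
shift after roll (tool x,y,z) [ 0.0025 -0.0005 -0.0007] before [ 0.0025 -0.0005 -0.0007]
```

Lower the rest, then open a little.

```bash
python3 -m pendant '[{"grip":0.1,"x":0.0022,"y":0,"z":0,"roll":0},{"grip":0.1,"x":0,"y":0,"z":0,"roll":0},{"grip":0.38,"x":0,"y":0,"z":0,"roll":0},{"grip":0.38,"x":0,"y":0,"z":0,"roll":0},{"grip":0.38,"x":0,"y":0,"z":0,"roll":0}]';python3 -c "
from h import *
rel(.4278,.0588,.08,59)"; python3 -m pendant '[{"grip":0.38,"x":-0.03,"y":0,"z":0,"roll":0},{"grip":0.38,"x":-0.05,"y":0,"z":0,"roll":0},{"grip":0.55,"x":0,"y":0,"z":0,"roll":0.18},{"grip":0.55,"x":0,"y":0,"z":0,"roll":0.18},{"grip":0.55,"x":0,"y":0,"z":0,"roll":0.18}]';python3 -c "
from h import *
rel(.4278,.0588,.06,59)"
```

```text
time_s: 5.95
position: [0.5682, 0.1692, 0.0094]
eef_rot: [[0.0, -0.032, 0.999], [0.0, 0.999, 0.032], [-1.0, 0.0, 0.0]]
ft_force: [-0.6, 0.1, -0.3]
grip_width: 0.0336
now [0.5682 0.1692 0.0094] yaw 91.84 w 0.0336 t 5.95 F [-0.6  0.1 -0.3] q6 -77.7
roll 0.5732
shift after roll (tool x,y,z) [-0.0706 -0.167  -0.0635] before [-0.0706 -0.1059 -0.1439]
time_s: 6.58
position: [0.5681, 0.1693, 0.0896]
eef_rot: [[0.0, 0.491, 0.871], [0.0, 0.871, -0.491], [-1.0, 0.0, 0.0]]
ft_force: [0.3, -0.3, 0.2]
grip_width: 0.0483
now [0.5681 0.1693 0.0896] yaw 60.57 w 0.0483 t 6.58 F [ 0.3 -0.3  0.2] q6 -46.4
roll 0.0273
shift after roll (tool x,y,z) [ 0.0296 -0.167  -0.0634] before [ 0.0296 -0.1652 -0.0679]
```

```bash
python3 -m pendant '[{"grip":0.55,"x":0,"y":0,"z":0,"roll":0.027},{"grip":0.55,"x":0,"y":-0.056,"z":-0.021,"roll":0},{"grip":0.55,"x":0,"y":-0.056,"z":-0.021,"roll":0},{"grip":0.55,"x":0,"y":-0.055,"z":-0.0214,"roll":0},{"grip":0.55,"x":0.03,"y":0,"z":0,"roll":0}]';python3 -c "
from h import *
c=cam('top','t5.png'); cv2.imwrite('pics/t5c.png',cv2.resize(c['pixels'][165:255,230:320,::-1],None,fx=6,fy=6,interpolation=2))
c=cam('scene','s5.png'); cv2.imwrite('pics/s5c.png',cv2.resize(c['pixels'][130:230,220:350,::-1],None,fx=6,fy=6,interpolation=2))
rel(.4278,.0588,.003,59)"
```

```text
time_s: 7.2
position: [0.4272, 0.0564, 0.0609]
eef_rot: [[0.004, 0.509, 0.861], [-0.0, 0.861, -0.509], [-1.0, 0.002, 0.004]]
ft_force: [1.0, 0.2, -0.8]
grip_width: 0.0486
now [0.4254 0.0571 0.0575] yaw 59.43 w 0.0486 t 7.3 F [-0.2  0.4 -0.2] q6 -55.1
roll 0.0075
shift after roll (tool x,y,z) [0.0545 0.0027 0.0012] before [0.0545 0.0028 0.0014]
```

View pics/t5c.png

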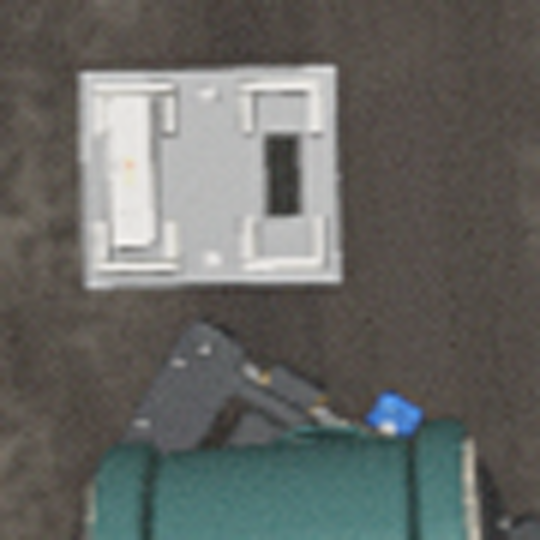

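View pics/s5c.png

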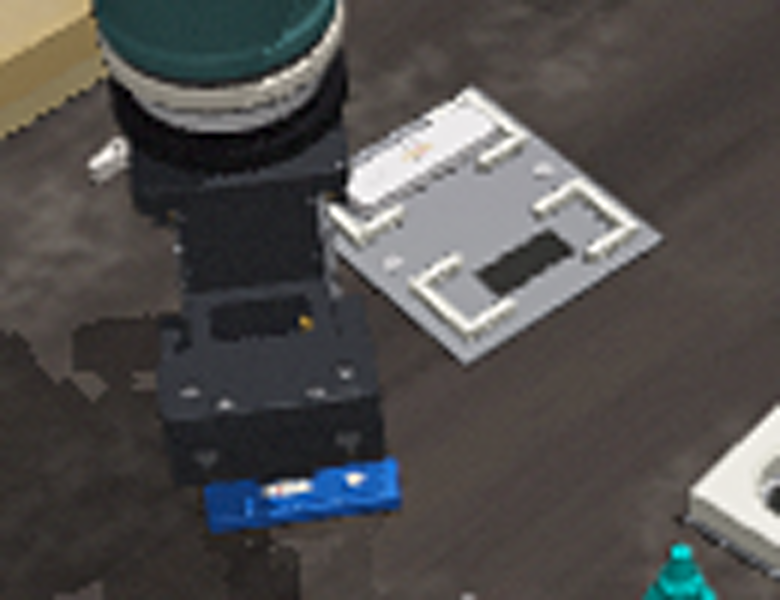

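```bash
python3 -m pendant '[{"grip":0.55,"x":0.03,"y":0.0025,"z":0.001,"roll":0.007},{"grip":0.55,"x":0.023,"y":0,"z":0,"roll":0},{"grip":0.55,"x":0,"y":0,"z":0,"roll":0},{"grip":0.55,"x":0,"y":0,"z":0,"roll":0}]';python3 -c "
from h import *
rel(.4278,.0588,.003,59)"
```

```text
time_s: 7.8
position: [0.4316, 0.0598, 0.0072]
eef_rot: [[0.001, 0.515, 0.857], [0.0, 0.857, -0.515], [-1.0, 0.001, 0.001]]
ft_force: [0.4, 0.3, 1.0]
grip_width: 0.0485
now [0.4316 0.0598 0.0072] yaw 59.02 w 0.0485 t 7.8 F [0.4 0.3 1. ] q6 -54.4
roll 0.0004
shift after roll (tool x,y,z) [ 0.0042 -0.0028 -0.0028] before [ 0.0042 -0.0028 -0.0028]
```

```bash
python3 -m pendant '[{"grip":0.55,"x":0.003,"y":-0.002,"z":-0.0025,"roll":0},{"grip":0.55,"x":0,"y":0,"z":0,"roll":0},{"grip":0.55,"x":0,"y":0,"z":0,"roll":0}]';python3 -c "
from h import *
rel(.4278,.0588,.003,59)"
```

```text
time_s: 8.18
position: [0.4276, 0.0591, 0.0037]
eef_rot: [[0.001, 0.516, 0.857], [0.0, 0.857, -0.516], [-1.0, 0.0, 0.001]]
ft_force: [-0.9, 0.0, 0.7]
grip_width: 0.0484
now [0.4276 0.0591 0.0037] yaw 58.96 w 0.0484 t 8.18 F [-0.9  0.   0.7] q6 -54.4
roll -0.0007
shift after roll (tool x,y,z) [ 0.0007 -0.0001  0.0003] before [ 0.0007 -0.0001  0.0003]
```

```bash
python3 -m pendant '[{"grip":0.1,"x":0,"y":0,"z":0,"roll":0},{"grip":0.1,"x":0,"y":0,"z":0,"roll":0},{"grip":0.1,"x":0,"y":0,"z":0,"roll":0},{"grip":0.1,"x":0,"y":0,"z":0,"roll":0}]';python3 -m pendant '[{"grip":0.1,"x":-0.06,"y":0,"z":0,"roll":0},{"grip":0.1,"x":0,"y":0,"z":0,"roll":-0.18},{"grip":0.1,"x":0,"y":0,"z":0,"roll":-0.18},{"grip":0.1,"x":0,"y":0,"z":0,"roll":-0.18},{"grip":0.1,"x":0,"y":0,"z":0,"roll":-0.035}]';python3 -c "
from h import *
rel(.5645,.098,.03,92)"
```

```text
time_s: 8.68
position: [0.4274, 0.0591, 0.0033]
eef_rot: [[-0.0, 0.516, 0.857], [-0.0, 0.857, -0.516], [-1.0, -0.0, -0.0]]
ft_force: [1.4, 0.0, 0.3]
grip_width: 0.0205
time_s: 9.3
position: [0.4272, 0.0591, 0.0632]
eef_rot: [[-0.0, -0.033, 0.999], [0.0, 0.999, 0.033], [-1.0, 0.0, -0.0]]
ft_force: [-0.0, 0.4, -0.1]
grip_width: 0.02
now [0.4272 0.0591 0.0632] yaw 91.9 w 0.02 t 9.3 F [-0.   0.4 -0.1] q6 -87.3
roll -0.0018
shift after roll (tool x,y,z) [0.0332 0.0341 0.1385] before [0.0332 0.0344 0.1385]
```

```bash
python3 -m pendant '[{"grip":0.1,"x":0,"y":0.012,"z":0.0462,"roll":0},{"grip":0.1,"x":0,"y":0.011,"z":0.0462,"roll":0},{"grip":0.1,"x":0,"y":0.011,"z":0.0462,"roll":0},{"grip":0.1,"x":0.033,"y":0,"z":0,"roll":0},{"grip":0.1,"x":0,"y":0,"z":0,"roll":0}]';python3 -m pendant '[{"grip":0.1,"x":0,"y":0,"z":0,"roll":0},{"grip":0.1,"x":0,"y":0,"z":0,"roll":0}]';python3 -c "
from h import *
rel(.5645,.098,.0075,92)"
```

```text
time_s: 9.93
position: [0.5621, 0.0974, 0.0273]
eef_rot: [[-0.007, -0.032, 0.999], [-0.001, 1.0, 0.032], [-1.0, -0.001, -0.007]]
ft_force: [-0.4, -0.6, -0.3]
grip_width: 0.0205
time_s: 10.18
position: [0.5651, 0.0976, 0.0315]
eef_rot: [[0.002, -0.033, 0.999], [0.0, 0.999, 0.033], [-1.0, 0.0, 0.002]]
ft_force: [0.7, -1.2, -0.2]
grip_width: 0.0205
now [0.5651 0.0976 0.0315] yaw 91.87 w 0.0205 t 10.18 F [ 0.7 -1.2 -0.2] q6 -84.6
roll -0.0023
shift after roll (tool x,y,z) [ 0.024   0.0004 -0.0006] before [ 0.024   0.0004 -0.0006]
```

```bash
python3 -m pendant '[{"grip":0.1,"x":0,"y":0.0005,"z":0.0015,"roll":0},{"grip":0.1,"x":0.012,"y":0,"z":0,"roll":0},{"grip":0.1,"x":0.011,"y":0,"z":0,"roll":0},{"grip":0.1,"x":0,"y":0,"z":0,"roll":0},{"grip":0.1,"x":0,"y":0,"z":0,"roll":0}]';python3 -c "
from h import *
rel(.5668,.098,.0075,92)"
```

```text
time_s: 10.8
position: [0.5656, 0.0981, 0.0065]
eef_rot: [[-0.001, -0.033, 0.999], [-0.0, 0.999, 0.033], [-1.0, -0.0, -0.001]]
ft_force: [0.5, 0.6, -1.3]
grip_width: 0.0204
now [0.5656 0.0981 0.0065] yaw 91.9 w 0.0204 t 10.8 F [ 0.5  0.6 -1.3] q6 -84.5
roll -0.0018
shift after roll (tool x,y,z) [-0.001  -0.0002  0.0012] before [-0.001  -0.0002  0.0012]
```

```bash
python3 -m pendant '[{"grip":0.38,"x":0,"y":0,"z":0,"roll":0},{"grip":0.38,"x":0,"y":0,"z":0,"roll":0},{"grip":0.38,"x":0,"y":0,"z":0,"roll":0},{"grip":0.38,"x":-0.05,"y":0,"z":0,"roll":0},{"grip":0.38,"x":-0.06,"y":0,"z":0,"roll":0}]';python3 -m pendant '[{"grip":0.38,"x":0,"y":-0.05,"z":-0.02,"roll":0},{"grip":0.38,"x":0,"y":-0.05,"z":-0.03,"roll":0},{"grip":0.38,"x":0,"y":-0.05,"z":-0.03,"roll":0},{"grip":0.38,"x":0,"y":0,"z":-0.03,"roll":0}]';python3 -c "
from h import *
c=cam('top','t6.png'); cv2.imwrite('pics/t6c.png',cv2.resize(c['pixels'][170:220,238:294,::-1],None,fx=12,fy=12,interpolation=2))
c=cam('scene','s6.png'); cv2.imwrite('pics/s6c.png',cv2.resize(c['pixels'][130:210,250:350,::-1],None,fx=7,fy=7,interpolation=2))
rel(.4195,-.062,.12,0)"
```

```text
time_s: 11.42
position: [0.5646, 0.098, 0.1168]
eef_rot: [[-0.004, -0.033, 0.999], [-0.001, 0.999, 0.033], [-1.0, -0.0, -0.004]]
ft_force: [0.6, -0.3, 0.6]
grip_width: 0.0332
time_s: 11.92
position: [0.4606, -0.058, 0.1177]
eef_rot: [[0.001, -0.029, 1.0], [-0.001, 1.0, 0.029], [-1.0, -0.001, 0.001]]
ft_force: [-0.3, -0.3, -0.1]
grip_width: 0.0336
now [ 0.4582 -0.056   0.1167] yaw 91.76 w 0.0334 t 12.03 F [-0.   0.  -0.1] q6 -101.8
roll 1.6015
shift after roll (tool x,y,z) [-0.0033 -0.0387  0.006 ] before [-0.0032 -0.0048 -0.0389]
```

View pics/t6c.png

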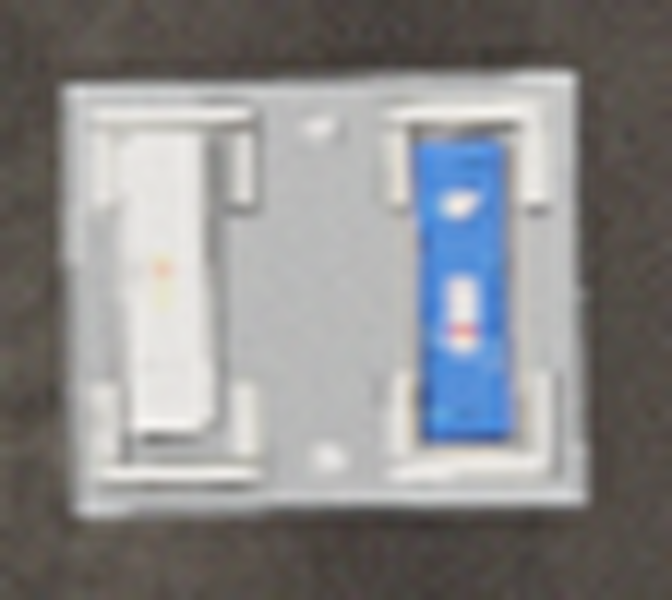

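View pics/s6c.png

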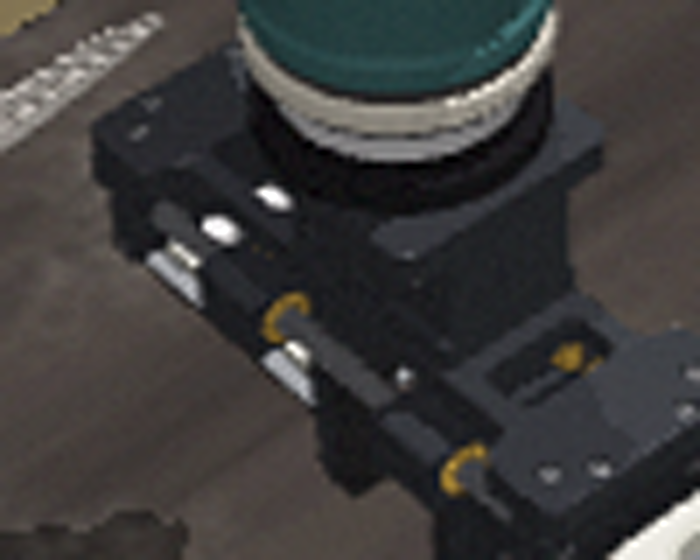

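```bash
python3 -m pendant '[{"grip":0.38,"x":0,"y":0,"z":0,"roll":0.178},{"grip":0.38,"x":0,"y":0,"z":0,"roll":0.178},{"grip":0.38,"x":0,"y":0,"z":0,"roll":0.178},{"grip":0.38,"x":0,"y":0,"z":0,"roll":0.178},{"grip":0.38,"x":0,"y":0,"z":0,"roll":0.178}]';python3 -m pendant '[{"grip":0.5,"x":0,"y":0,"z":0,"roll":0.178},{"grip":0.5,"x":0,"y":0,"z":0,"roll":0.178},{"grip":0.5,"x":0,"y":0,"z":0,"roll":0.178},{"grip":0.5,"x":0,"y":0,"z":0,"roll":0.178},{"grip":0.5,"x":0,"y":-0.039,"z":0.007,"roll":0}]';python3 -m pendant '[{"grip":0.5,"x":0,"y":0,"z":0,"roll":0},{"grip":0.5,"x":0,"y":0,"z":0,"roll":0}]'; python3 -c "
from h import *
c=cam('scene','s7.png'); cv2.imwrite('pics/s7c.png',cv2.resize(c['pixels'][100:310,200:420,::-1],None,fx=2.8,fy=2.8,interpolation=2))
rel(.419,-.0625,.02,0)"
```

```text
time_s: 12.65
position: [0.4626, -0.0549, 0.1176]
eef_rot: [[0.001, 0.759, 0.651], [-0.0, 0.651, -0.759], [-1.0, 0.001, 0.001]]
ft_force: [-0.2, -0.8, -0.5]
grip_width: 0.0338
time_s: 13.28
position: [0.4255, -0.0623, 0.1184]
eef_rot: [[0.003, 1.0, 0.003], [-0.0, 0.003, -1.0], [-1.0, 0.003, 0.0]]
ft_force: [-0.7, 0.3, 0.5]
grip_width: 0.0442
time_s: 13.52
position: [0.4237, -0.0623, 0.1179]
eef_rot: [[0.002, 1.0, 0.002], [-0.0, 0.002, -1.0], [-1.0, 0.002, 0.0]]
ft_force: [0.3, -0.0, 0.5]
grip_width: 0.044
now [ 0.4239 -0.0623  0.1179] yaw 0.14 w 0.044 t 13.57 F [-0.2  0.5 -0.3] q6 -11.9
roll 0.0025
shift after roll (tool x,y,z) [ 0.0979 -0.0049  0.0002] before [ 0.0979 -0.0051  0.0002]
```

View pics/s7c.png

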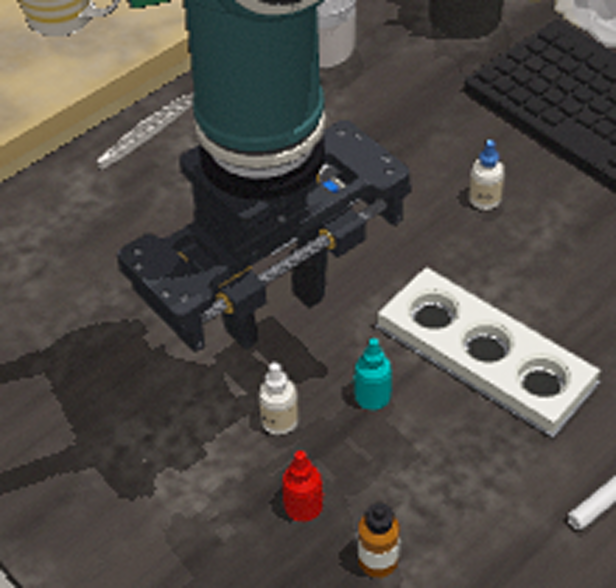

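```bash
python3 - <<'E'
from h import *
c=optics.camera('scene')
for n,u,v,z in[('tip',200+275/2.8,100+371/2.8,.064),('tip',200+275/2.8,100+366/2.8,.068),('shoulder',200+278/2.8,100+395/2.8,.046),('ambercap',200+379/2.8,100+513/2.8,.062),('blue',200+488/2.8,100+148/2.8,.064)]: print(n,ray(c,u,v,z))
print(proj(c,[.419,-.0625,.068]),proj(c,[.419,-.0625,0]))
E
```

```text
tip [ 0.41705439 -0.06664958  0.064     ]
tip [ 0.41811667 -0.06561465  0.068     ]
shoulder [ 0.41295725 -0.0739571   0.046     ]
ambercap [ 0.39794475 -0.20232316  0.062     ]
blue [ 6.94641354e-01 -6.63570043e-05  6.40000000e-02]
[297.60358395 229.54339625] [299.2112491  248.92434598]
```

```bash
python3 -m pendant '[{"grip":0.5,"x":0.04,"y":-0.005,"z":0.001,"roll":0},{"grip":0.5,"x":0.03,"y":0,"z":0,"roll":0},{"grip":0.5,"x":0.027,"y":0,"z":0,"roll":0},{"grip":0.5,"x":0,"y":0,"z":0,"roll":0},{"grip":0.5,"x":0,"y":0,"z":0,"roll":0}]'; python3 -c "
from h import *
c=cam('scene','s8.png'); cv2.imwrite('pics/s8c.png',cv2.resize(c['pixels'][180:310,240:400,::-1],None,fx=4,fy=4,interpolation=2))
rel(.419,-.0635,.02,0)"
```

```text
time_s: 14.25
position: [0.4185, -0.0636, 0.0211]
eef_rot: [[0.001, 1.0, 0.002], [-0.0, 0.002, -1.0], [-1.0, 0.001, 0.0]]
ft_force: [-0.2, 0.2, 1.0]
grip_width: 0.044
now [ 0.4188 -0.0637  0.0215] yaw 0.12 w 0.0442 t 14.3 F [-0.3  0.1  0.3] q6 -12.1
roll 0.0022
shift after roll (tool x,y,z) [ 0.0015  0.0002 -0.0002] before [ 0.0015  0.0002 -0.0002]
```

View pics/s8c.png

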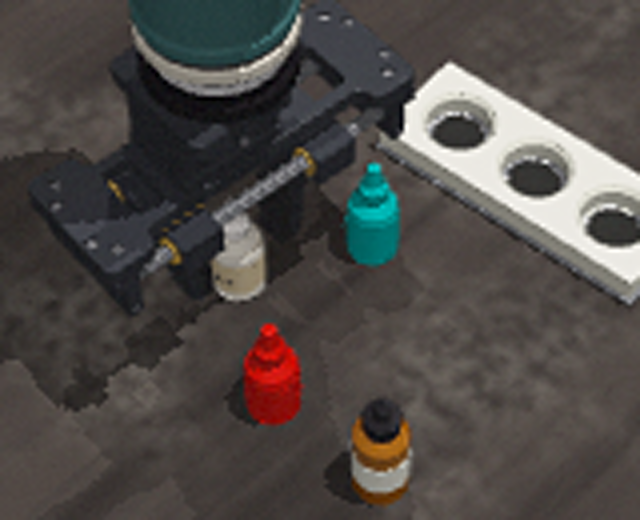

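```bash
python3 -m pendant '[{"grip":0.15,"x":0.001,"y":0,"z":0,"roll":0},{"grip":0.15,"x":0,"y":0,"z":0,"roll":0},{"grip":0.15,"x":0,"y":0,"z":0,"roll":0},{"grip":0.15,"x":0,"y":0,"z":0,"roll":0},{"grip":0.15,"x":0,"y":0,"z":0,"roll":0}]' 15; python3 -m pendant '[{"grip":0.15,"x":-0.03,"y":0,"z":0,"roll":0},{"grip":0.15,"x":-0.055,"y":0,"z":0,"roll":0},{"grip":0.15,"x":0,"y":0,"z":0,"roll":0},{"grip":0.15,"x":0,"y":0,"z":0,"roll":0}]'; python3 -c "
from h import *
c=cam('scene','s9.png'); cv2.imwrite('pics/s9c.png',cv2.resize(c['pixels'][150:290,240:400,::-1],None,fx=4,fy=4,interpolation=2))
c=optics.camera('top')
for u,v in[(334.55,193.05),(318+34.9-.45,170+20.2-.45),(318+52.7-.45,170+17.1-.45)]: print(ray(c,u,v,.004))
rel(.5686,-.0679,.105,0)"
```

```text
time_s: 14.92
position: [0.4181, -0.0636, 0.02]
eef_rot: [[0.001, 1.0, 0.002], [-0.0, 0.002, -1.0], [-1.0, 0.001, 0.0]]
ft_force: [-0.1, -0.1, 5.6]
grip_width: 0.0263
time_s: 15.42
position: [0.4168, -0.0634, 0.1039]
eef_rot: [[-0.0, 1.0, 0.002], [0.0, 0.002, -1.0], [-1.0, -0.0, -0.0]]
ft_force: [0.8, -0.1, -0.6]
grip_width: 0.0261
[ 0.56884712 -0.06777897  0.004     ]
[ 0.57835764 -0.11943121  0.004     ]
[ 0.58730212 -0.17085591  0.004     ]
now [ 0.4157 -0.0631  0.1026] yaw 0.12 w 0.026 t 15.53 F [-0.7 -0.1 -1.1] q6 -12.1
roll 0.002
shift after roll (tool x,y,z) [-0.0024  0.1529  0.0048] before [-0.0029  0.1528  0.0051]
```

View pics/s9c.png

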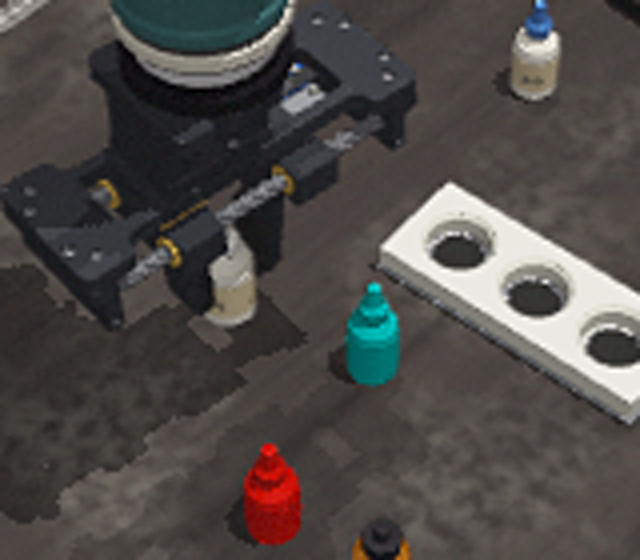

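```bash
python3 - <<'E'
from h import *
c=cam('scene','s10.png'); cv2.imwrite('pics/s10c.png',cv2.resize(c['pixels'][190:240,270:330,::-1],None,fx=12,fy=12,interpolation=2))
for dy in(0,-.007,-.014):
  P=[proj(c,[.4157,-.0631+dy,z])-[270,190] for z in(.0825,.1285,.15)]; print(dy,np.round(np.array(P)*12))
for a in range(0,360,45): print(np.round((proj(c,[.4157+.014*np.cos(np.radians(a)),-.0631+.014*np.sin(np.radians(a)),.0825])-[270,190])*12))
E
```

```text
0 [[313. 434.]
 [298. 258.]
 [291. 171.]]
-0.007 [[340. 460.]
 [325. 284.]
 [318. 197.]]
-0.014 [[366. 486.]
 [353. 310.]
 [346. 223.]]
[380. 391.]
[324. 368.]
[262. 383.]
[229. 429.]
[246. 478.]
[303. 502.]
[366. 486.]
[397. 439.]
```

View pics/s10c.png

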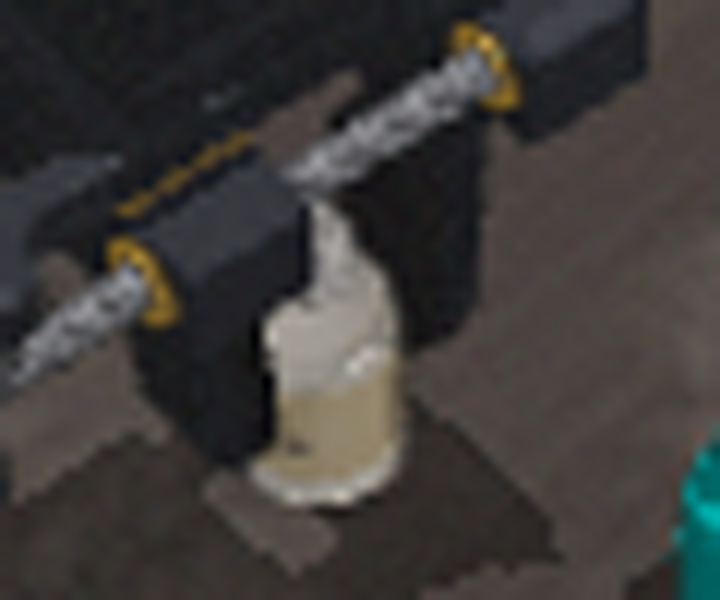

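```bash
python3 -m pendant '[{"grip":0.15,"x":0,"y":0.051,"z":0.0015,"roll":0},{"grip":0.15,"x":0,"y":0.051,"z":0.0015,"roll":0},{"grip":0.15,"x":0,"y":0.051,"z":0.001,"roll":0},{"grip":0.15,"x":0.04,"y":0,"z":0,"roll":0},{"grip":0.15,"x":0,"y":0,"z":0,"roll":0}]'; python3 -m pendant '[{"grip":0.15,"x":0,"y":0,"z":0,"roll":0},{"grip":0.15,"x":0,"y":0,"z":0,"roll":0}]'; python3 -c "
from h import *
c=cam('scene','s11.png'); cv2.imwrite('pics/s11c.png',cv2.resize(c['pixels'][150:290,270:430,::-1],None,fx=4,fy=4,interpolation=2))
rel(.5688,-.067,.025,0)"
```

```text
time_s: 16.2
position: [0.566, -0.0664, 0.0592]
eef_rot: [[-0.011, 1.0, 0.002], [0.002, 0.002, -1.0], [-1.0, -0.011, -0.002]]
ft_force: [-0.3, 0.3, 0.0]
grip_width: 0.0263
time_s: 16.45
position: [0.5706, -0.0673, 0.0655]
eef_rot: [[0.002, 1.0, 0.002], [-0.0, 0.002, -1.0], [-1.0, 0.002, 0.0]]
ft_force: [0.6, 0.6, -0.6]
grip_width: 0.0263
now [ 0.5708 -0.0673  0.0657] yaw 0.1 w 0.0262 t 16.5 F [-0.5 -0.3 -0.3] q6 -9.3
roll 0.0018
shift after roll (tool x,y,z) [ 0.0407 -0.002  -0.0003] before [ 0.0407 -0.0021 -0.0003]
```

View pics/s11c.png

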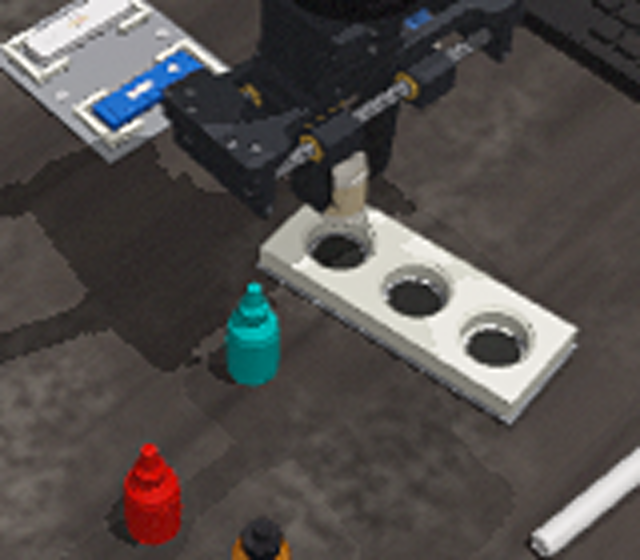

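```bash
python3 -m pendant '[{"grip":0.15,"x":0.015,"y":-0.002,"z":0,"roll":0},{"grip":0.15,"x":0.013,"y":0,"z":0,"roll":0},{"grip":0.15,"x":0.011,"y":0,"z":0,"roll":0},{"grip":0.15,"x":0,"y":0,"z":0,"roll":0},{"grip":0.15,"x":0,"y":0,"z":0,"roll":0}]'; python3 -c "
from h import *
rel(.5688,-.067,.024,0)"
```

```text
time_s: 17.12
position: [0.5681, -0.0671, 0.0248]
eef_rot: [[-0.001, 1.0, 0.002], [0.0, 0.002, -1.0], [-1.0, -0.001, -0.0]]
ft_force: [0.5, -0.1, 0.0]
grip_width: 0.0266
now [ 0.5681 -0.0671  0.0248] yaw 0.11 w 0.0266 t 17.12 F [ 0.5 -0.1  0. ] q6 -9.3
roll 0.002
shift after roll (tool x,y,z) [ 0.0008  0.0007 -0.0001] before [ 0.0008  0.0007 -0.0001]
```

```bash
python3 -m pendant '[{"grip":0.5,"x":0.001,"y":0,"z":0,"roll":0},{"grip":0.5,"x":0,"y":0,"z":0,"roll":0},{"grip":0.5,"x":0,"y":0,"z":0,"roll":0},{"grip":0.5,"x":-0.04,"y":0,"z":0,"roll":0},{"grip":0.5,"x":-0.055,"y":0,"z":0,"roll":0}]'; python3 -m pendant '[{"grip":0.5,"x":0,"y":-0.042,"z":0.0335,"roll":0},{"grip":0.5,"x":0,"y":-0.042,"z":0.0335,"roll":0},{"grip":0.5,"x":0,"y":-0.042,"z":0.0335,"roll":0},{"grip":0.5,"x":0,"y":-0.044,"z":0.033,"roll":0},{"grip":0.5,"x":0,"y":0,"z":0,"roll":0}]'; python3 -m pendant '[{"grip":0.5,"x":0,"y":0,"z":0,"roll":0},{"grip":0.5,"x":0,"y":0,"z":0,"roll":0}]';python3 -c "
from h import *
c=cam('scene','s12.png'); cv2.imwrite('pics/s12c.png',cv2.resize(c['pixels'][130:330,200:430,::-1],None,fx=3,fy=3,interpolation=2))
rel(.3975,-.2005,.02,0)"
```

```text
time_s: 17.75
position: [0.5665, -0.0668, 0.1184]
eef_rot: [[-0.005, 1.0, 0.002], [0.001, 0.002, -1.0], [-1.0, -0.005, -0.001]]
ft_force: [1.6, -0.7, 0.1]
grip_width: 0.0442
time_s: 18.38
position: [0.396, -0.2023, 0.1192]
eef_rot: [[-0.001, 1.0, -0.003], [-0.0, -0.003, -1.0], [-1.0, -0.001, 0.0]]
ft_force: [-0.0, 0.7, 0.4]
grip_width: 0.0439
time_s: 18.62
position: [0.3997, -0.2005, 0.1196]
eef_rot: [[0.001, 1.0, 0.003], [-0.0, 0.003, -1.0], [-1.0, 0.001, 0.0]]
ft_force: [0.8, -0.2, 0.6]
grip_width: 0.0441
now [ 0.3996 -0.2004  0.1195] yaw 0.21 w 0.0444 t 18.68 F [-0.9 -0.3 -0.4] q6 -30.0
roll 0.0036
shift after roll (tool x,y,z) [ 0.0995 -0.0021  0.0001] before [ 0.0995 -0.0022  0.0001]
```

View pics/s12c.png

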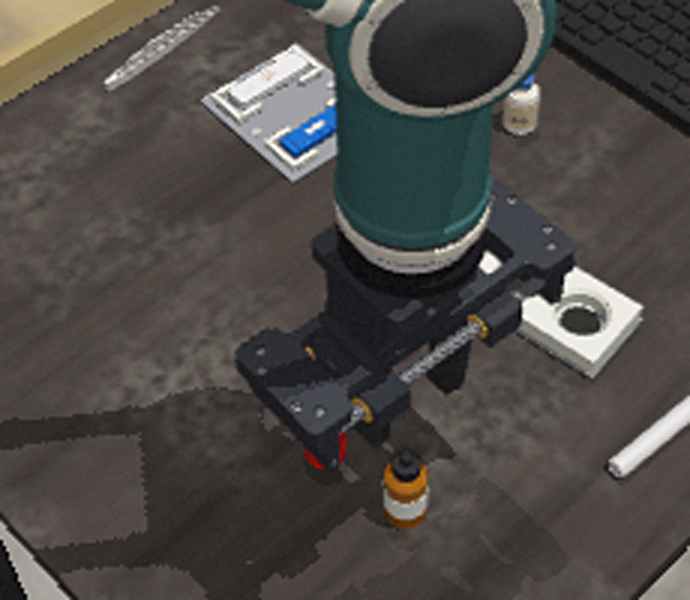

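```bash
python3 -m pendant '[{"grip":0.5,"x":0.04,"y":-0.002,"z":0,"roll":0},{"grip":0.5,"x":0.03,"y":0,"z":0,"roll":0},{"grip":0.5,"x":0.029,"y":0,"z":0,"roll":0},{"grip":0.5,"x":0,"y":0,"z":0,"roll":0},{"grip":0.5,"x":0,"y":0,"z":0,"roll":0}]'; python3 -c "
from h import *
c=cam('scene','s13.png'); cv2.imwrite('pics/s13c.png',cv2.resize(c['pixels'][230:330,270:400,::-1],None,fx=5,fy=5,interpolation=2))
rel(.3975,-.2005,.02,0)"
```

```text
time_s: 19.3
position: [0.3976, -0.2009, 0.021]
eef_rot: [[0.001, 1.0, 0.003], [-0.0, 0.003, -1.0], [-1.0, 0.001, 0.0]]
ft_force: [0.2, 0.4, 0.9]
grip_width: 0.0438
now [ 0.398  -0.2013  0.0215] yaw 0.16 w 0.0442 t 19.35 F [-1.1 -0.1 -0.1] q6 -30.2
roll 0.0028
shift after roll (tool x,y,z) [ 0.0015 -0.0005 -0.0008] before [ 0.0015 -0.0005 -0.0008]
```

View pics/s13c.png

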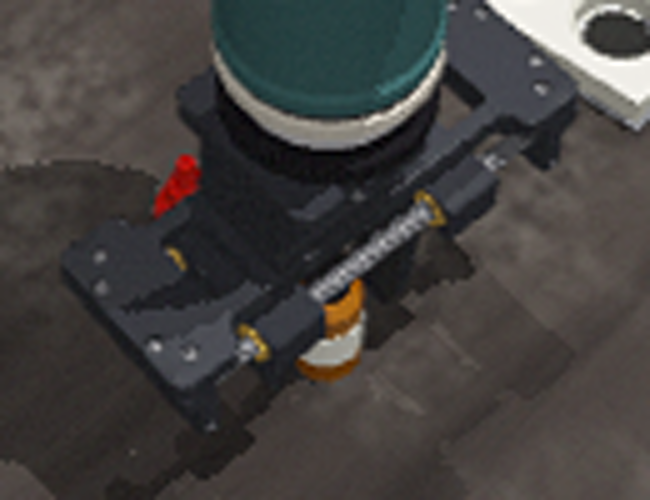

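```bash
python3 -m pendant '[{"grip":0.15,"x":0.001,"y":0,"z":-0.0005,"roll":0},{"grip":0.15,"x":0,"y":0,"z":0,"roll":0},{"grip":0.15,"x":0,"y":0,"z":0,"roll":0},{"grip":0.15,"x":0,"y":0,"z":0,"roll":0},{"grip":0.15,"x":0,"y":0,"z":0,"roll":0}]' 15; python3 -m pendant '[{"grip":0.15,"x":-0.03,"y":0,"z":0,"roll":0},{"grip":0.15,"x":-0.06,"y":0,"z":0,"roll":0},{"grip":0.15,"x":0,"y":0,"z":0,"roll":0},{"grip":0.15,"x":0,"y":0,"z":0,"roll":0},{"grip":0.15,"x":0,"y":0,"z":0,"roll":0}]'; python3 -c "
from h import *
c=cam('scene','s14.png'); cv2.imwrite('pics/s14c.png',cv2.resize(c['pixels'][230:290,290:350,::-1],None,fx=9,fy=9,interpolation=2))
p=manip.observe()['position']
b=[p[0],p[1],p[2]-.02]; print([np.round((proj(c,[b[0]+.014*np.cos(a),b[1]+.014*np.sin(a),b[2]])-[290,230])*9) for a in np.arange(0,6.2,np.pi/4)])
rel(.5784,-.1185,.105,0)"
```

```text
time_s: 19.98
position: [0.3973, -0.2009, 0.0202]
eef_rot: [[0.001, 1.0, 0.002], [-0.001, 0.002, -1.0], [-1.0, 0.001, 0.001]]
ft_force: [-0.1, 1.0, 6.6]
grip_width: 0.0272
time_s: 20.6
position: [0.3951, -0.1997, 0.1074]
eef_rot: [[-0.003, 1.0, 0.002], [0.002, 0.002, -1.0], [-1.0, -0.003, -0.002]]
ft_force: [-0.7, -0.3, -0.9]
grip_width: 0.0274
[array([442., 374.]), array([395., 354.]), array([345., 368.]), array([321., 408.]), array([337., 452.]), array([385., 473.]), array([436., 459.]), array([460., 417.])]
now [ 0.3951 -0.1997  0.1074] yaw 0.11 w 0.0277 t 20.65 F [-0.4  0.2 -0.5] q6 -30.1
roll 0.002
shift after roll (tool x,y,z) [ 0.0024  0.1833 -0.0812] before [ 0.002   0.1834 -0.0808]
```

View pics/s14c.png

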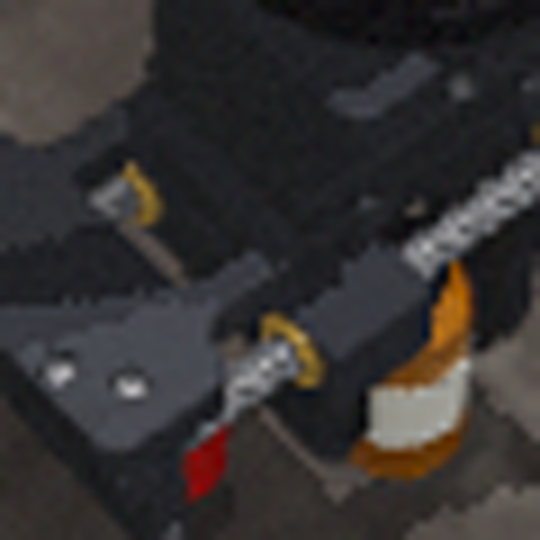

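```bash
python3 -m pendant '[{"grip":0.15,"x":0,"y":0.045,"z":-0.0203,"roll":0},{"grip":0.15,"x":0,"y":0.046,"z":-0.0203,"roll":0},{"grip":0.15,"x":0,"y":0.046,"z":-0.0203,"roll":0},{"grip":0.15,"x":0,"y":0.045,"z":-0.0203,"roll":0},{"grip":0.15,"x":0.04,"y":0,"z":0,"roll":0}]'; python3 -m pendant '[{"grip":0.15,"x":0,"y":0,"z":0,"roll":0},{"grip":0.15,"x":0,"y":0,"z":0,"roll":0},{"grip":0.15,"x":0,"y":0,"z":0,"roll":0}]'; python3 -c "
from h import *
c=cam('scene','s15.png'); cv2.imwrite('pics/s15c.png',cv2.resize(c['pixels'][150:290,270:430,::-1],None,fx=4,fy=4,interpolation=2))
rel(.5784,-.118,.025,0)"
```

```text
time_s: 21.28
position: [0.5845, -0.1182, 0.0711]
eef_rot: [[0.008, 1.0, 0.005], [-0.002, 0.005, -1.0], [-1.0, 0.008, 0.002]]
ft_force: [0.4, -0.9, -0.5]
grip_width: 0.0274
time_s: 21.65
position: [0.5788, -0.1195, 0.0705]
eef_rot: [[0.002, 1.0, 0.001], [-0.0, 0.001, -1.0], [-1.0, 0.002, 0.0]]
ft_force: [1.3, 1.1, -0.2]
grip_width: 0.0272
now [ 0.579  -0.1195  0.0708] yaw 0.07 w 0.0271 t 21.7 F [-0.2  0.2 -0.2] q6 -14.1
roll 0.0012
shift after roll (tool x,y,z) [ 0.0458 -0.0006 -0.0015] before [ 0.0458 -0.0007 -0.0016]
```

View pics/s15c.png

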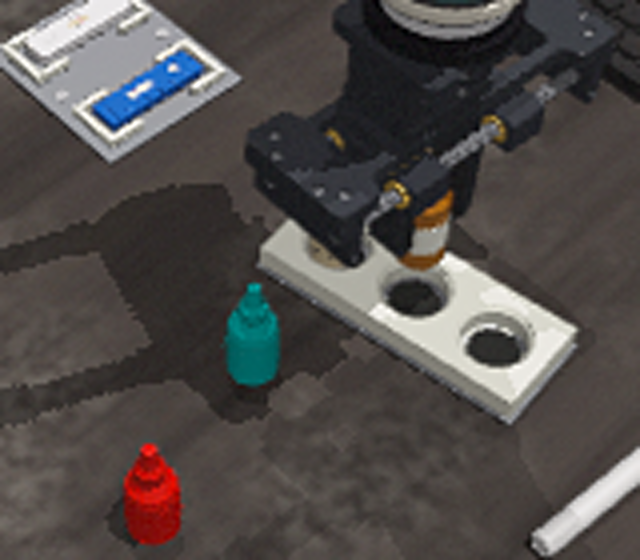

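```bash
python3 -m pendant '[{"grip":0.15,"x":0.016,"y":-0.0005,"z":-0.0015,"roll":0},{"grip":0.15,"x":0.016,"y":0,"z":0,"roll":0},{"grip":0.15,"x":0.013,"y":0,"z":0,"roll":0},{"grip":0.15,"x":0,"y":0,"z":0,"roll":0},{"grip":0.15,"x":0,"y":0,"z":0,"roll":0}]'; python3 -c "
from h import *
rel(.5784,-.118,.024,0)"
```

```text
time_s: 22.32
position: [0.5775, -0.1173, 0.0235]
eef_rot: [[-0.001, 1.0, 0.002], [0.0, 0.002, -1.0], [-1.0, -0.001, -0.0]]
ft_force: [-0.3, -0.4, 0.5]
grip_width: 0.0279
now [ 0.5775 -0.1173  0.0235] yaw 0.12 w 0.0279 t 22.32 F [-0.3 -0.4  0.5] q6 -14.0
roll 0.002
shift after roll (tool x,y,z) [-0.0005  0.0009  0.0007] before [-0.0005  0.0009  0.0007]
```

```bash
python3 -m pendant '[{"grip":0.5,"x":0,"y":0,"z":0,"roll":0},{"grip":0.5,"x":0,"y":0,"z":0,"roll":0},{"grip":0.5,"x":0,"y":0,"z":0,"roll":0},{"grip":0.5,"x":-0.04,"y":0,"z":0,"roll":0},{"grip":0.5,"x":-0.055,"y":0,"z":0,"roll":0}]'; python3 -m pendant '[{"grip":0.5,"x":0,"y":0.039,"z":-0.04,"roll":0},{"grip":0.5,"x":0,"y":0.039,"z":-0.04,"roll":0},{"grip":0.5,"x":0,"y":0.039,"z":-0.04,"roll":0},{"grip":0.5,"x":0,"y":0,"z":0,"roll":0},{"grip":0.5,"x":0,"y":0,"z":0,"roll":0}]'; python3 -c "
from h import *
c=cam('scene','s16.png'); cv2.imwrite('pics/s16c.png',cv2.resize(c['pixels'][100:300,230:450,::-1],None,fx=3,fy=3,interpolation=2))
rel(.6945,.003,.02,0)"
```

```text
time_s: 22.95
position: [0.5761, -0.117, 0.1183]
eef_rot: [[-0.005, 1.0, 0.002], [0.001, 0.002, -1.0], [-1.0, -0.005, -0.001]]
ft_force: [0.9, -0.5, -0.1]
grip_width: 0.0441
time_s: 23.58
position: [0.694, 0.0027, 0.1188]
eef_rot: [[-0.001, 1.0, 0.003], [-0.0, 0.003, -1.0], [-1.0, -0.001, 0.0]]
ft_force: [-1.0, -0.3, -0.7]
grip_width: 0.0437
now [0.6936 0.0021 0.1189] yaw 0.1 w 0.0442 t 23.62 F [-0.5 -0.4  0.4] q6 -2.0
roll 0.0018
shift after roll (tool x,y,z) [ 0.0989  0.0009 -0.0009] before [ 0.0989  0.001  -0.0009]
```

View pics/s16c.png

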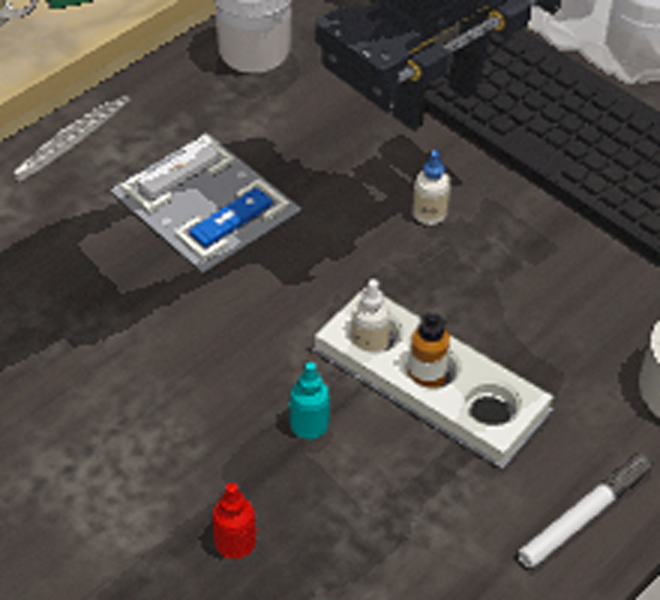

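```bash
python3 -m pendant '[{"grip":0.5,"x":0.04,"y":0.001,"z":-0.001,"roll":0},{"grip":0.5,"x":0.03,"y":0,"z":0,"roll":0},{"grip":0.5,"x":0.028,"y":0,"z":0,"roll":0},{"grip":0.5,"x":0,"y":0,"z":0,"roll":0},{"grip":0.5,"x":0,"y":0,"z":0,"roll":0}]'; python3 -c "
from h import *
c=cam('scene','s17.png'); cv2.imwrite('pics/s17c.png',cv2.resize(c['pixels'][110:210,320:450,::-1],None,fx=5,fy=5,interpolation=2))
rel(.6945,.003,.02,0)"
```

```text
time_s: 24.25
position: [0.6959, 0.0029, 0.0225]
eef_rot: [[0.001, 1.0, 0.001], [-0.0, 0.001, -1.0], [-1.0, 0.001, 0.0]]
ft_force: [0.9, -0.1, -0.5]
grip_width: 0.0443
now [0.6966 0.0031 0.0232] yaw 0.07 w 0.0441 t 24.3 F [ 0.1 -0.8  0.2] q6 -1.9
roll 0.0011
shift after roll (tool x,y,z) [ 0.0032 -0.0021  0.0001] before [ 0.0032 -0.0021  0.0001]
```

View pics/s17c.png

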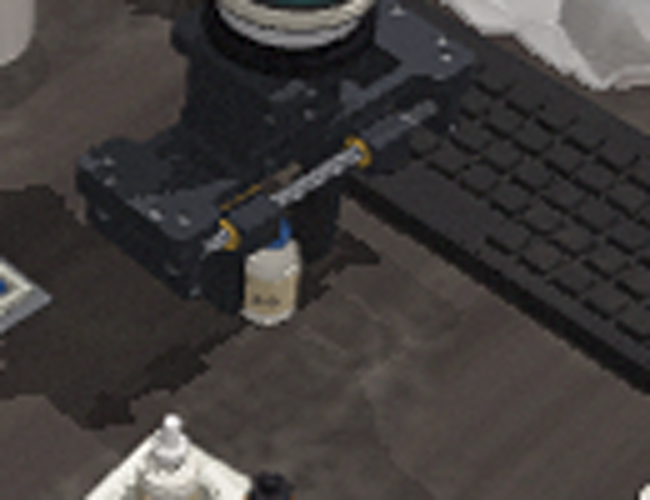

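```bash
python3 -m pendant '[{"grip":0.15,"x":0.0025,"y":-0.0015,"z":0,"roll":0},{"grip":0.15,"x":0,"y":0,"z":0,"roll":0},{"grip":0.15,"x":0,"y":0,"z":0,"roll":0},{"grip":0.15,"x":0,"y":0,"z":0,"roll":0},{"grip":0.15,"x":0,"y":0,"z":0,"roll":0}]' 15; python3 -m pendant '[{"grip":0.15,"x":-0.04,"y":0,"z":0,"roll":0},{"grip":0.15,"x":-0.06,"y":0,"z":0,"roll":0},{"grip":0.15,"x":0,"y":0,"z":0,"roll":0},{"grip":0.15,"x":0,"y":0,"z":0,"roll":0},{"grip":0.15,"x":0,"y":0,"z":0,"roll":0}]'; python3 -c "
from h import *
c=cam('scene','s18.png'); cv2.imwrite('pics/s18c.png',cv2.resize(c['pixels'][110:180,340:410,::-1],None,fx=8,fy=8,interpolation=2))
p=manip.observe()['position']
b=[p[0],p[1],p[2]-.02]; print([np.round((proj(c,[b[0]+.014*np.cos(a),b[1]+.014*np.sin(a),b[2]])-[340,110])*8) for a in np.arange(0,6.2,np.pi/4)])
rel(.5873,-.170,.105,0)"
```

```text
time_s: 24.92
position: [0.6947, 0.0039, 0.0198]
eef_rot: [[0.001, 1.0, 0.002], [-0.0, 0.002, -1.0], [-1.0, 0.001, 0.0]]
ft_force: [-1.5, -0.9, 4.8]
grip_width: 0.0262
time_s: 25.55
position: [0.6923, 0.0039, 0.1161]
eef_rot: [[-0.004, 1.0, 0.002], [0.0, 0.002, -1.0], [-1.0, -0.004, -0.0]]
ft_force: [-0.3, 0.9, -1.1]
grip_width: 0.0266
[array([302., 236.]), array([268., 224.]), array([233., 232.]), array([218., 255.]), array([232., 279.]), array([266., 291.]), array([302., 283.]), array([316., 260.])]
now [0.6924 0.0039 0.1161] yaw 0.12 w 0.0264 t 25.6 F [ 0.2  0.2 -0.8] q6 -1.9
roll 0.0021
shift after roll (tool x,y,z) [ 0.0111 -0.1051  0.1739] before [ 0.0115 -0.1054  0.1737]
```

View pics/s18c.png

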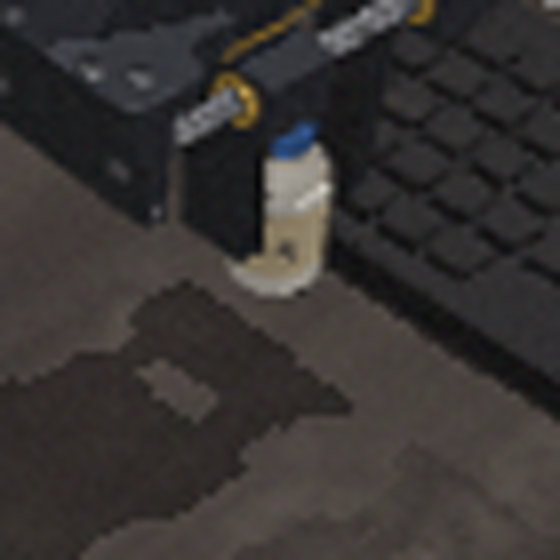

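```bash
python3 -m pendant '[{"grip":0.15,"x":0,"y":-0.0263,"z":0.0434,"roll":0},{"grip":0.15,"x":0,"y":-0.0263,"z":0.0434,"roll":0},{"grip":0.15,"x":0,"y":-0.0263,"z":0.0434,"roll":0},{"grip":0.15,"x":0,"y":-0.0263,"z":0.0433,"roll":0},{"grip":0.15,"x":0.045,"y":0,"z":0,"roll":0}]'; python3 -m pendant '[{"grip":0.15,"x":0,"y":0,"z":0,"roll":0},{"grip":0.15,"x":0,"y":0,"z":0,"roll":0},{"grip":0.15,"x":0,"y":0,"z":0,"roll":0}]'; python3 -c "
from h import *
c=cam('scene','s19.png'); cv2.imwrite('pics/s19c.png',cv2.resize(c['pixels'][150:290,290:450,::-1],None,fx=4,fy=4,interpolation=2))
rel(.5873,-.1695,.025,0)"
```

```text
time_s: 26.22
position: [0.5904, -0.1738, 0.076]
eef_rot: [[0.006, 1.0, -0.002], [-0.003, -0.002, -1.0], [-1.0, 0.006, 0.003]]
ft_force: [1.1, 0.3, -0.8]
grip_width: 0.0261
time_s: 26.6
position: [0.5907, -0.1696, 0.0752]
eef_rot: [[0.002, 1.0, 0.003], [-0.001, 0.003, -1.0], [-1.0, 0.002, 0.001]]
ft_force: [-0.2, -0.1, 0.2]
grip_width: 0.0265
now [ 0.5908 -0.1696  0.0753] yaw 0.18 w 0.026 t 26.65 F [ 0.5  0.2 -0.4] q6 -18.5
roll 0.0032
shift after roll (tool x,y,z) [ 0.0503 -0.0035 -0.0001] before [ 0.0503 -0.0036 -0.0002]
```

View pics/s19c.png

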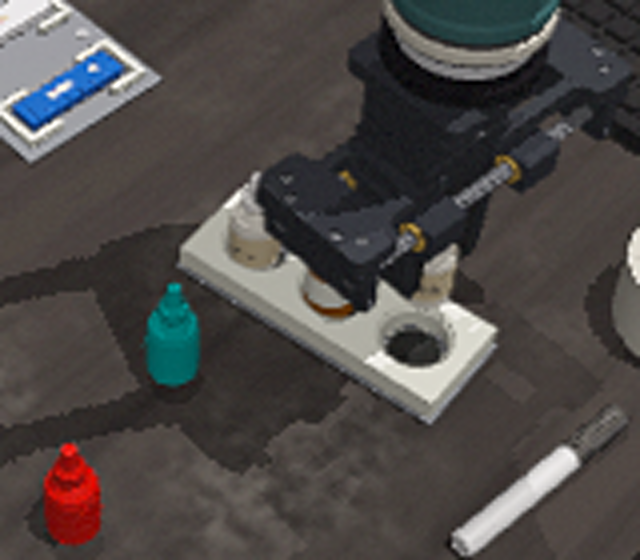

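```bash
python3 -m pendant '[{"grip":0.15,"x":0.018,"y":-0.0025,"z":0,"roll":0},{"grip":0.15,"x":0.018,"y":0,"z":0,"roll":0},{"grip":0.15,"x":0.013,"y":0,"z":0,"roll":0},{"grip":0.15,"x":0,"y":0,"z":0,"roll":0},{"grip":0.15,"x":0,"y":0,"z":0,"roll":0}]'; python3 -c "
from h import *
rel(.5873,-.1695,.0238,0)"
```

```text
time_s: 27.28
position: [0.5864, -0.1698, 0.024]
eef_rot: [[-0.001, 1.0, 0.002], [0.0, 0.002, -1.0], [-1.0, -0.001, -0.0]]
ft_force: [-0.4, 0.3, 0.4]
grip_width: 0.0265
now [ 0.5864 -0.1698  0.024 ] yaw 0.11 w 0.0265 t 27.27 F [-0.4  0.3  0.4] q6 -18.6
roll 0.002
shift after roll (tool x,y,z) [ 0.0002  0.0009 -0.0003] before [ 0.0002  0.0009 -0.0003]
```

```bash
python3 -m pendant '[{"grip":0.5,"x":0,"y":0,"z":0,"roll":0},{"grip":0.5,"x":0,"y":0,"z":0,"roll":0},{"grip":0.5,"x":0,"y":0,"z":0,"roll":0},{"grip":0.5,"x":-0.04,"y":0,"z":0,"roll":0},{"grip":0.5,"x":-0.06,"y":0,"z":0,"roll":0}]'; python3 -m pendant '[{"grip":0.5,"x":-0.04,"y":-0.02,"z":0.03,"roll":0},{"grip":0.5,"x":-0.03,"y":-0.03,"z":0.045,"roll":0},{"grip":0.5,"x":0,"y":-0.03,"z":0.05,"roll":0},{"grip":0.5,"x":0,"y":-0.03,"z":0.05,"roll":0},{"grip":0.5,"x":0,"y":-0.03,"z":0.05,"roll":0}]';python3 -c "
from h import *
c=cam('top','t20.png'); cv2.imwrite('pics/t20c.png',cv2.resize(c['pixels'][130:270,200:420,::-1],None,fx=3.6,fy=3.6,interpolation=2))
c=cam('scene','s20.png'); 
for z in('test_card','control_card','bottle_white','bottle_amber','bottle_blue'): print(z,[(np.round(r['xyz'],3),round(r['score'],2)) for r in finder.mark_of('scene',z)])
cv2.imwrite('pics/s20c.png',cv2.resize(c['pixels'][100:290,240:450,::-1],None,fx=3.1,fy=3.1,interpolation=2)); cv2.imwrite('pics/s20d.png',cv2.resize(c['pixels'][135:200,260:340,::-1],None,fx=9,fy=9,interpolation=2))"
```

```text
time_s: 27.9
position: [0.5847, -0.1692, 0.1233]
eef_rot: [[-0.005, 1.0, 0.002], [0.002, 0.002, -1.0], [-1.0, -0.005, -0.002]]
ft_force: [0.7, -0.7, 0.3]
grip_width: 0.0444
time_s: 28.52
position: [0.4463, -0.3966, 0.1954]
eef_rot: [[0.001, 1.0, 0.002], [-0.001, 0.002, -1.0], [-1.0, 0.001, 0.001]]
ft_force: [0.4, -0.6, 0.2]
grip_width: 0.0442
test_card [(array([0.575, 0.167, 0.004]), 0.53)]
control_card [(array([0.57 , 0.094, 0.003]), 0.78)]
bottle_white [(array([ 0.49 , -0.094,  0.003]), 0.83), (array([ 0.567, -0.071,  0.006]), 0.78), (array([ 0.384, -0.133, -0.004]), 0.7)]
bottle_amber [(array([ 0.576, -0.121,  0.003]), 0.69)]
bottle_blue [(array([ 0.586, -0.171,  0.004]), 0.71)]
```

View pics/t20c.png

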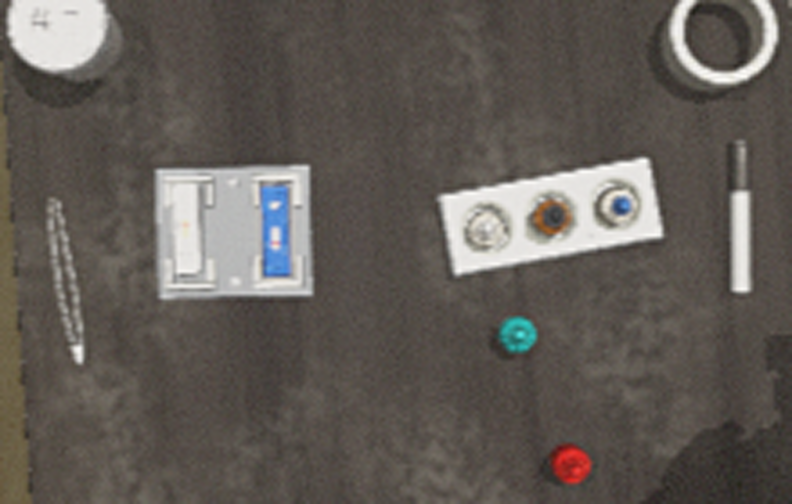

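View pics/s20c.png

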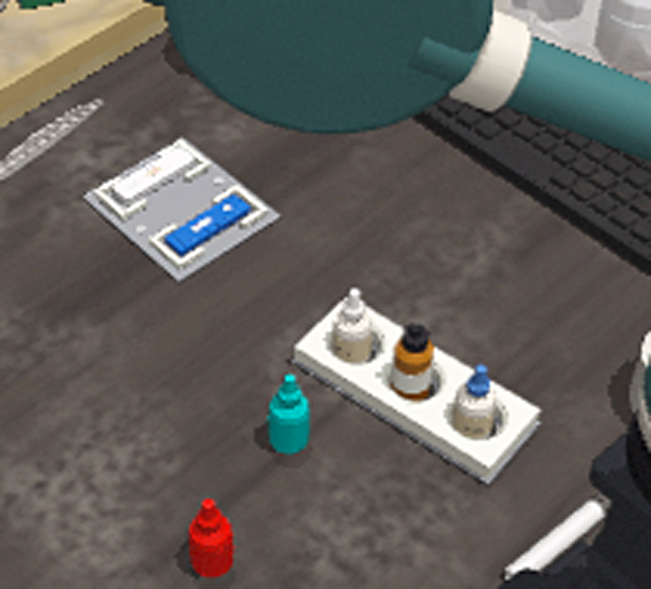

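View pics/s20d.png

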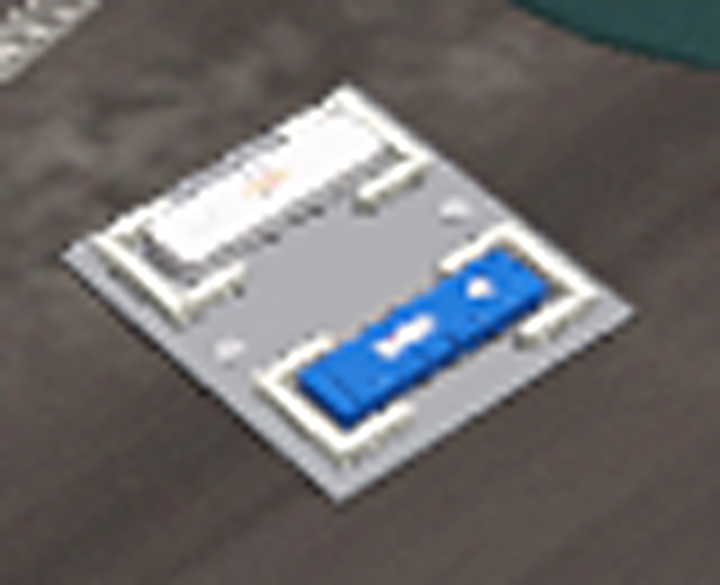

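```bash
python3 -m pendant '[{"grip":0.38,"x":0,"y":0.012,"z":-0.0565,"roll":0},{"grip":0.38,"x":0,"y":0.012,"z":-0.0565,"roll":0},{"grip":0.38,"x":0,"y":0.012,"z":-0.0565,"roll":0},{"grip":0.38,"x":0,"y":0.012,"z":-0.0565,"roll":0},{"grip":0.38,"x":0,"y":0.012,"z":-0.0565,"roll":0}]';python3 -m pendant '[{"grip":0.38,"x":0,"y":0.012,"z":-0.0565,"roll":0},{"grip":0.38,"x":0,"y":0.012,"z":-0.0565,"roll":0},{"grip":0.38,"x":0,"y":0.012,"z":-0.0565,"roll":0},{"grip":0.38,"x":0,"y":0.012,"z":-0.0565,"roll":0},{"grip":0.38,"x":0,"y":0.012,"z":-0.0565,"roll":0}]';python3 -m pendant '[{"grip":0.38,"x":0,"y":0,"z":0,"roll":-0.178},{"grip":0.38,"x":0,"y":0,"z":0,"roll":-0.178},{"grip":0.38,"x":0,"y":0,"z":0,"roll":-0.178},{"grip":0.38,"x":0,"y":0,"z":0,"roll":-0.178},{"grip":0.38,"x":0,"y":0,"z":0,"roll":-0.178}]';python3 -m pendant '[{"grip":0.38,"x":0,"y":0,"z":0,"roll":-0.178},{"grip":0.38,"x":0,"y":0,"z":0,"roll":-0.178},{"grip":0.38,"x":0,"y":0,"z":0,"roll":-0.178},{"grip":0.38,"x":0,"y":0,"z":0,"roll":-0.178}]'; python3 -c "
from h import *
rel(.568,.1688,.03,91.9)"
```

```text
time_s: 29.5
position: [0.5071, -0.1091, 0.195]
eef_rot: [[0.001, 1.0, 0.004], [0.0, 0.004, -1.0], [-1.0, 0.001, -0.0]]
ft_force: [-0.1, 0.2, 0.2]
grip_width: 0.0336
time_s: 30.12
position: [0.5656, 0.1738, 0.195]
eef_rot: [[0.001, 1.0, 0.005], [0.0, 0.005, -1.0], [-1.0, 0.001, -0.0]]
ft_force: [1.6, 0.0, 0.7]
grip_width: 0.0336
time_s: 30.75
position: [0.5653, 0.1719, 0.1948]
eef_rot: [[-0.0, 0.621, 0.784], [0.0, 0.784, -0.621], [-1.0, -0.0, -0.0]]
ft_force: [0.2, 0.2, -0.2]
grip_width: 0.0331
time_s: 31.25
position: [0.5653, 0.1718, 0.1948]
eef_rot: [[-0.0, -0.042, 0.999], [0.0, 0.999, 0.042], [-1.0, 0.0, -0.0]]
ft_force: [0.0, 0.1, -0.4]
grip_width: 0.0335
now [0.5653 0.1718 0.1948] yaw 92.39 w 0.0335 t 31.25 F [ 0.   0.1 -0.4] q6 -77.9
roll 0.0086
shift after roll (tool x,y,z) [ 0.1648 -0.0031  0.0026] before [ 0.1648 -0.0032  0.0026]
```

```bash
python3 -m pendant '[{"grip":0.45,"x":0.05,"y":-0.003,"z":0.0025,"roll":0.008},{"grip":0.45,"x":0.06,"y":0,"z":0,"roll":0},{"grip":0.45,"x":0.05,"y":0,"z":0,"roll":0},{"grip":0.45,"x":0,"y":0,"z":0,"roll":0},{"grip":0.45,"x":0,"y":0,"z":0,"roll":0}]'; python3 -c "
from h import *
rel(.568,.1688,.0085,91.9)"
```

```text
time_s: 31.88
position: [0.5697, 0.1684, 0.0365]
eef_rot: [[0.002, -0.027, 1.0], [0.001, 1.0, 0.027], [-1.0, 0.0, 0.002]]
ft_force: [0.4, -0.7, -0.0]
grip_width: 0.0399
now [0.5697 0.1684 0.0365] yaw 91.53 w 0.0399 t 31.88 F [ 0.4 -0.7 -0. ] q6 -77.5
roll -0.0065
shift after roll (tool x,y,z) [ 0.028   0.0005 -0.0017] before [ 0.028   0.0004 -0.0017]
```

```bash
python3 -m pendant '[{"grip":0.45,"x":0.014,"y":0,"z":-0.001,"roll":-0.006},{"grip":0.45,"x":0.013,"y":0,"z":0,"roll":0},{"grip":0.45,"x":0,"y":0,"z":0,"roll":0},{"grip":0.45,"x":0,"y":0,"z":0,"roll":0},{"grip":0.45,"x":0,"y":0,"z":0,"roll":0}]' 8; python3 -c "
from h import *
rel(.568,.1688,.0078,91.9)"
```

```text
time_s: 32.5
position: [0.5681, 0.1671, 0.0082]
eef_rot: [[0.001, -0.031, 1.0], [0.0, 1.0, 0.031], [-1.0, 0.0, 0.001]]
ft_force: [-0.6, -0.0, -0.9]
grip_width: 0.0398
now [0.5681 0.1671 0.0082] yaw 91.78 w 0.0398 t 32.5 F [-0.6 -0.  -0.9] q6 -77.8
roll -0.0021
shift after roll (tool x,y,z) [ 0.0004  0.0017 -0.0001] before [ 0.0004  0.0017 -0.0001]
```

Grip, draw back 3 mm, release.

```bash
python3 -m pendant '[{"grip":0.1,"x":0,"y":0.0015,"z":0,"roll":0},{"grip":0.1,"x":0,"y":0,"z":0,"roll":0},{"grip":0.1,"x":0,"y":0,"z":0,"roll":0},{"grip":0.1,"x":0,"y":0,"z":-0.003,"roll":0},{"grip":0.1,"x":0,"y":0,"z":0,"roll":0}]' 8;python3 -m pendant '[{"grip":0.1,"x":0,"y":0,"z":0,"roll":0},{"grip":0.38,"x":0,"y":0,"z":0,"roll":0},{"grip":0.38,"x":0,"y":0,"z":0,"roll":0},{"grip":0.38,"x":0,"y":0,"z":0,"roll":0},{"grip":0.38,"x":-0.03,"y":0,"z":0,"roll":0}]';python3 -m pendant '[{"grip":0.38,"x":-0.05,"y":0,"z":0,"roll":0},{"grip":0.38,"x":-0.06,"y":0,"z":0,"roll":0},{"grip":0.38,"x":0,"y":-0.05,"z":-0.03,"roll":0},{"grip":0.38,"x":0,"y":-0.05,"z":-0.03,"roll":0},{"grip":0.38,"x":0,"y":-0.05,"z":-0.03,"roll":0}]';python3 -m pendant '[{"grip":0.38,"x":0,"y":-0.05,"z":-0.03,"roll":0},{"grip":0.38,"x":0,"y":-0.05,"z":0,"roll":0},{"grip":0.38,"x":0,"y":-0.05,"z":0,"roll":0},{"grip":0.38,"x":0,"y":0,"z":0,"roll":0}]';python3 -c "
from h import *
c=cam('top','t21.png'); a=cv2.resize(c['pixels'][170:220,238:288,::-1],None,fx=8,fy=8,interpolation=2)
c=cam('scene','s21.png'); b=cv2.resize(c['pixels'][135:200,265:340,::-1],(400,400),interpolation=2)
cv2.imwrite('pics/m21.png',np.hstack([a,b])); print(manip.observe()['time_s'])"
```

```text
time_s: 33.12
position: [0.5647, 0.1686, 0.008]
eef_rot: [[0.0, -0.031, 1.0], [0.0, 1.0, 0.031], [-1.0, 0.0, 0.0]]
ft_force: [-0.2, -0.3, 0.9]
grip_width: 0.021
time_s: 33.75
position: [0.5619, 0.1678, 0.0353]
eef_rot: [[-0.006, -0.031, 0.999], [-0.002, 1.0, 0.031], [-1.0, -0.001, -0.006]]
ft_force: [0.1, 0.2, -0.4]
grip_width: 0.0341
time_s: 34.38
position: [0.4785, 0.0146, 0.1481]
eef_rot: [[0.001, -0.032, 0.999], [-0.0, 0.999, 0.032], [-1.0, -0.0, 0.001]]
ft_force: [-0.7, -0.6, 0.2]
grip_width: 0.0334
time_s: 34.88
position: [0.4541, -0.138, 0.1482]
eef_rot: [[0.001, -0.026, 1.0], [-0.001, 1.0, 0.026], [-1.0, -0.001, 0.001]]
ft_force: [-0.5, 0.5, -1.0]
grip_width: 0.0336
34.975
```

View pics/m21.png

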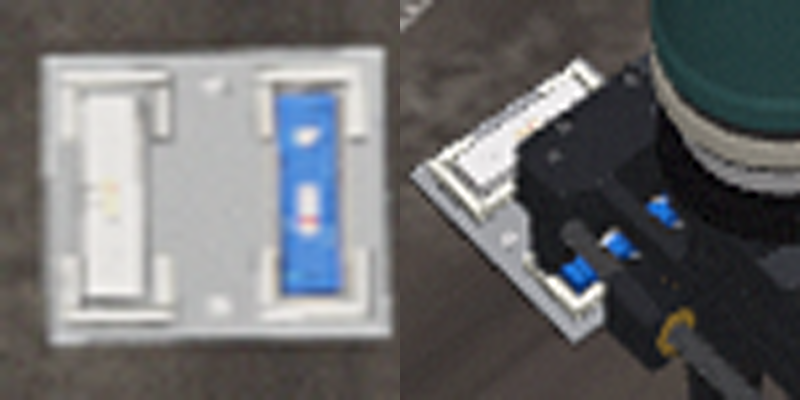

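View pics/s21.png

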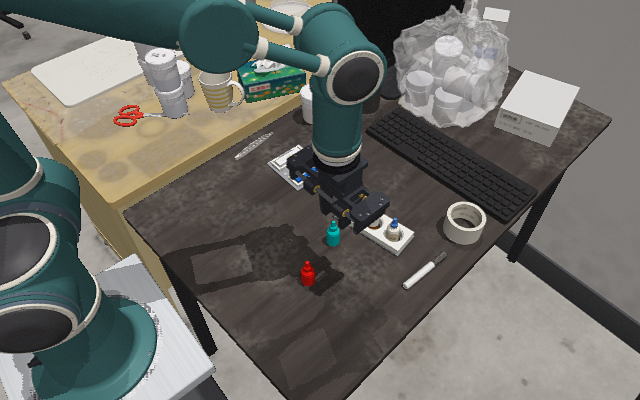

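```bash
python3 -c "
from rig import manip
print(manip.hand_in(), manip.observe()['time_s'])"
```

```text
the job is handed in; nothing more can be done
the job is handed in; nothing more can be done
```

The job was handed in at about 35 s. The white test card is in the tray's jar-side (left) bay and the blue control card is in the other bay. The bottles stand white, amber, blue, counted away from the tray.

- **Cards:** I first released the test card against the far wall of its bay, so I went back, gripped it again and drew it back about 3 mm. The last top picture shows both cards inside their walls with gaps at both ends. In the scene picture taken before that correction, both looked flat.
- **Bottles:** All three stand upright in their wells in the top and scene pictures taken after the last release. In the final scene picture the gripper hid part of the rack, so the white and amber bottles were not seen again there. The gripper passed well above them on that last move.
- **Left alone:** The jar, the marker and the red and turquoise bottles look unmoved. Wrist force readings stayed under 7 N.
- **Disagreements:** The scene camera put things about 2–4 mm further to −y than the top camera. I mostly used the top camera's values, and the fits bore them out. Before the correction, the network put the test card's origin at x = 0.575 m, about 7 mm beyond where I released it. The top picture did not support that.

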